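# Pack a pen awaiting repair into its two-layer job box

### The job

Pack the pen in pieces into its job box, every part lying lengthwise along the middle of its compartment: first the blue barrel in the bottom compartment on the side with the brass label holder and the pearl-grey cap in the bottom compartment beside it; then fit the lift-out tray over them, flat on its ledges; then lay the nib section in the tray above the barrel and the black feed in the other half of the tray, above the cap. Set the parts down, never let them fall, and leave the ink bottle, the pen rest and the micrometer where they are.

Things in the scene. Friction and masses are not known exactly. Their poses are not given: they have to be found in the camera images.
- job_box: Walnut box, 172 (x) x 132 (y) x 50 mm high; origin: centre of underside. Fixed. Brass label holder on its -x face, 60 wide, its lip 14 out at the rim. Walls 6, bevelled inside. Green floor at z = 5; a 6 thick partition along y at x = 0 leaves two compartments 77 (x) x 96 (y), middles x = -40 (label side), +40. Partition and 12 wide ledges at both y ends carry the tray at z = 29. Opening 160 x 120.
- tray: Loose pale wood lift-out tray, dark red lining, 150 (x) x 110 (y) mm, 120 g; origin: centre of underside. Floor 4 thick, walls 14 high. Centre wall along y at x = 0, 10 thick, rises to a handle 48 long (y), top 34 up, gripped across x. Its halves, 66 (x) x 102 (y), have middles at x = -40, +40. Same either way round. Seated: x, y along the box's, underside at box z = 29 mm.
- cap: Pearl-grey eight-sided pen cap with a gold clip and two gold bands, 63 mm long, 15 mm across the flats, 30 g; lies on a flat with its clip on top (top of clip 18 mm up). Origin on its axis at mid-length, 7.5 mm above what it lies on; x along the cap towards its closed end, z up through the clip.
- barrel: Deep blue eight-sided pen barrel with a gold filling lever on top, 80 mm long, 13 mm across the flats, 30 g. Origin on its axis at mid-length, 6.5 mm above what it lies on; x along the barrel towards its closed end, z up through the lever.
- section: Nib section: a short black eight-sided grip, 11 mm across the flats and 24 mm long, with a gold nib at one end and a thread at the other, 54 mm over all, 20 g. Origin on its axis at the middle of the black grip, 5.5 mm above what it lies on; x towards the nib, whose point is at x = 34 mm; the thread ends at x = -20 mm.
- feed: Black ebonite feed with fins and no gold, 48 mm long, 8 mm wide over the fins and 7 mm high, 12 g. Origin on its axis, 3.5 mm above what it lies on; x along the feed: the smooth tail, 6 mm wide, runs from x = -21 mm to 0, the finned half, 8 mm wide, from 0 to 21 mm, the pointed nose to 27 mm.
- ink_bottle: Bystander: round ink bottle, dark blue with a black screw cap and pale label, 48 mm diameter, 48 mm high; origin at the centre of its underside.
- pen_rest: Bystander: brass pen rest, 34 (x) by 130 (y) by 16 mm high, with two gold nibs lying on it; origin at the centre of its underside.
- micrometer: Bystander: steel outside micrometer lying flat, 134 mm long (x) and about 52 mm wide, 18 mm high; origin on the counter under the spindle's axis.
Not all that is in view belongs to the job. What is meant by the barrel is not red, and is the larger of those in its own colour.

How it is judged:
On the way, in this order (a step that is already met when the one before it is completed fails the run):
1. barrel and cap lie in their bottom compartments, before the tray goes in (x of barrel in the frame of job_box between -0.055 and -0.025 m and y of barrel in the frame of job_box between -0.015 and 0.015 m and z of barrel in the frame of job_box below 0.0155 m and angle between the x axis of each of barrel, cap and the y axis of job_box, either way round below 0.3 rad and x of cap in the frame of job_box between 0.025 and 0.055 m and y of cap in the frame of job_box between -0.015 and 0.015 m and z of cap in the frame of job_box below 0.0165 m and horizontal distance between tray and job_box above 0.05 m), for 0.2 s.
2. the tray is seated on its ledges over them, the section and the feed not yet in the box (x of barrel in the frame of job_box between -0.055 and -0.025 m and y of barrel in the frame of job_box between -0.015 and 0.015 m and z of barrel in the frame of job_box below 0.0155 m and angle between the x axis of each of barrel, cap and the y axis of job_box, either way round below 0.3 rad and x of cap in the frame of job_box between 0.025 and 0.055 m and y of cap in the frame of job_box between -0.015 and 0.015 m and z of cap in the frame of job_box below 0.0165 m and z of tray in the frame of job_box between 0.026 and 0.032 m and horizontal distance between tray and job_box below 0.008 m and angle between the x axis of tray and the x axis of job_box, either way round below 0.12 rad and angle between tray's own z axis and vertical below 0.05 rad and horizontal distance between each of section, feed and job_box above 0.09 m), for 0.2 s.
At the end, for the whole second after the job is handed in: Barrel (label side) and cap on the box floor, tray flat on its ledges (3 mm in height, 8 mm sideways, 0.12 rad), section above barrel, feed above cap on the tray floor; each lengthwise (0.3 rad), within 15 mm (section, feed: 25 mm lengthwise) of the middle of its place; at rest (x of barrel in the frame of job_box between -0.055 and -0.025 m and y of barrel in the frame of job_box between -0.015 and 0.015 m and z of barrel in the frame of job_box below 0.0155 m and angle between the x axis of each of barrel, cap, section, feed and the y axis of job_box, either way round below 0.3 rad and x of cap in the frame of job_box between 0.025 and 0.055 m and y of cap in the frame of job_box between -0.015 and 0.015 m and z of cap in the frame of job_box below 0.0165 m and z of tray in the frame of job_box between 0.026 and 0.032 m and horizontal distance between tray and job_box below 0.008 m and angle between the x axis of tray and the x axis of job_box, either way round below 0.12 rad and angle between tray's own z axis and vertical below 0.05 rad and x of section in the frame of job_box between -0.055 and -0.025 m and y of section in the frame of job_box between -0.025 and 0.025 m and z of section in the frame of tray between 0.004 and 0.0135 m and x of feed in the frame of job_box between 0.025 and 0.055 m and y of feed in the frame of job_box between -0.025 and 0.025 m and z of feed in the frame of tray between 0.004 and 0.0115 m and linear speed of each of cap, barrel, tray, section, feed below 0.02 m/s); the robot touches nothing.
It fails at once if a pen part is let fall (faster than 0.8 m/s with no finger on it) ((contact force between the fingers and cap below 0.05 N and linear speed of cap above 0.8 m/s) or (contact force between the fingers and barrel below 0.05 N and linear speed of barrel above 0.8 m/s) or (contact force between the fingers and section below 0.05 N and linear speed of section above 0.8 m/s) or (contact force between the fingers and feed below 0.05 N and linear speed of feed above 0.8 m/s)).
It fails at once if the ink bottle is moved by more than 15 mm (distance of ink_bottle from where it was at the start of the episode above 0.015 m).
It fails at once if the pen rest is moved by more than 15 mm (distance of pen_rest from where it was at the start of the episode above 0.015 m).
It fails at once if the micrometer is moved by more than 15 mm (distance of micrometer from where it was at the start of the episode above 0.015 m).
It also fails if it takes over 112 s, if anything falls off the work surface, if the arm or the gripper's body presses on something with over 40 N, if the wrist force passes 120 N, or if a joint passes its speed limit or range.

### The arm

A 7-joint arm with a two-finger parallel gripper is mounted at the origin on the work surface. World frame = base frame: x ahead of the robot, y to its left, z up, the work surface at z = 0. Lengths are in m, angles in rad, forces in N, time in s.
With the tool pointing down it reaches from about 0.4 to 0.875 m from the base axis. Payload 4.4 kg.
Tool frame: the origin (TCP) lies at the very end of the fingers, on their centre line; the grasp point (between the pads) lies bot.tcp_to_grasp behind it (bot.tcp_to_grasp is the distance from the TCP to the grasp point, in m); y points along the fingers, z is the direction in which the jaws open and shut, and the axes are right-handed (so a half turn about y gives the same grasp; the last joint's range is limited). The gripper opens to 85 mm and grips with 20 to 120 N. Pads are 22 mm wide; open, the fingers measure 114 mm over their backs; the gripper's body (76 mm by 85 mm) begins 54 mm behind the grasp point. The pads swing forward as they close: fully open they stand 13 mm farther back than shut.
Start: joints at [1.207, 0.628, 0.038, 1.517, -0.027, 0.996, -0.02], TCP at [0.191, -0.621, 0.231] pointing down, gripper open.
Joint ranges: [-3.06, 3.06], [-0.37, 2.12], [-1.25, 1.32], [0.18, 2.47], [-1.1, 4.24], [0.23, 1.98], [-2.94, 2.94]. Speed limits (rad/s): [2.57, 2.57, 3.14, 3.14, 3.14, 3.14, 3.14].

### API

Orientations are given as a unit quaternion [x, y, z, w].
In Python, from station import bot, cams gives the robot as it stands.
- The arm moves only by the tool send_rows, never from a script. Its argument "rows" is a list of rows, each an object of numbers: "fingers": the closure in counts, from 0 (fully open) to 255 (shut); "dx", "dy", "dz": the shift along the tool's x, y, z in cm; "rx", "ry", "rz": the turn, a rotation vector about the tool's x, y, z in degrees. A call has exactly 5 rows; each row is the pose to reach, as a shift and turn from the pose commanded when the call began, along the tool's axes at that moment; what a row does not reach only later rows make up. A row lasts 1/10 s, in which the tool goes at most 50 mm and 8.59 degrees, less where a joint would pass 70% of its speed; a pose out of reach is approached as far as the arm can. A call with a gripper value outside its range is refused whole. The fingers move at their own pace and stop on an object; the grip force is fixed at half the most. Time passes only in rows, so rows that repeat a pose let the fingers close, or fill a call up. It gives the time, the measured TCP pose, the force and the opening at its end, in the units of the state.
- bot.observe(): the state, without advancing time (a new reading comes with each control period).
- cams.capture(name): name is "scene" or "side" or "wrist"; returns a dict with "pixels" (480x640x3 uint8, red, green, blue), "K" (3x3 intrinsics, pixels), "R" (3x3) and "t" (3): a world point X has camera coordinates R X + t; the wrist camera has in their place "tool_from_camera" (4x4, takes a point from camera to tool coordinates, whose origin is the TCP and whose axes are the tool frame's). Camera axes: x right, y down, z forward; pixel columns grow to the right and rows downward; lengths in m; the calibration is good to about 2 mm. The wrist camera is an equidistant fisheye: a pixel r from the principal point sees the ray r / f radians off the axis. A picture is of the moment at which its call begins: read the wrist's pose just before it. There is no depth.
- bot.close_job(): hands the job in, once; it reports no verdict.
The state is a dict: "time": time; "joint_pos": joint angles; "dq": joint speeds; "tau": joint torques, N m; "tool_pos": TCP position; "eef_rot": TCP orientation; "contact_force": force on the tool from outside, world axes, zero at the start; "ft_torque": the same for the moment, N m; "finger_gap": finger opening in m.
Only numpy, scipy, OpenCV 4.12 (cv2) and the standard library are available. Lean on these libraries where they do the work, as an engineer would, in place of code of your own. Each camera call takes 0.05 s, during which the arm holds its last target. There are 200 camera calls.

## Working session

There is one attempt and no reset: what is moved stays moved. The work goes in short steps, Python scripts to look and compute and a tool call to move; the robot and the scene stay as the last step left them, time stands still between calls to the robot, and variables do not carry over. Pictures are saved under pics/ and viewed, about 12 in all and at most 16, crops included, and the job is handed in when it is done.

Besides the shell and the picture viewer there is one more tool, called after ">>>" as name(argument=value, ...), one argument or row to a line, values as JSON. send_rows: Moves the arm, as the interface text tells. Its arguments: {"type":"object","properties":{"rows":{"type":"array","items":{"type":"object","properties":{"fingers":{"type":"number"},"dx":{"type":"number"},"dy":{"type":"number"},"dz":{"type":"number"},"rx":{"type":"number"},"ry":{"type":"number"},"rz":{"type":"number"}}}}},"required":["rows"]}

```bash
ls; mkdir -p pics
python3 - <<'E'
from station import bot,cams
import cv2,numpy as np
s=bot.observe();print({k:np.round(v,4).tolist() for k,v in s.items()},bot.tcp_to_grasp)
for n in("scene","side","wrist"):
    c=cams.capture(n);cv2.imwrite(f"pics/{n}0.png",c["pixels"][:,:,::-1])
    print(n,{k:np.round(v,4).tolist() for k,v in c.items() if k!="pixels"})
E
```

```text
pics
{'time': 0.0, 'joint_pos': [1.2072, 0.6293, 0.0385, 1.5184, -0.027, 0.9963, -0.02], 'dq': [0.0, 0.0008, 0.0019, -0.0006, 0.002, 0.0004, 0.0001], 'tau': [-0.0012, -56.3426, 1.226, -19.3452, 0.0111, 0.0103, 0.0], 'tool_pos': [0.1906, -0.6208, 0.2304], 'eef_rot': [-0.105, 0.6999, -0.6986, 0.1048], 'contact_force': [-0.5204, 0.3211, 0.6492], 'ft_torque': [0.0195, -0.0045, 0.0413], 'finger_gap': 0.0856} 0.0187
scene {'K': [[445.1697, 0.0, 322.4818], [0.0, 445.1697, 235.7175], [0.0, 0.0, 1.0]], 'R': [[0.1858, 0.9825, -0.0121], [0.61, -0.125, -0.7825], [-0.7703, 0.138, -0.6225]], 't': [-0.1078, -0.2919, 1.258]}
side {'K': [[493.5369, 0.0, 318.0166], [0.0, 493.5369, 238.1427], [0.0, 0.0, 1.0]], 'R': [[-0.9963, -0.0852, 0.0077], [-0.0692, 0.7498, -0.658], [0.0503, -0.6561, -0.753]], 't': [0.5448, 0.0465, 0.7627]}
wrist {'K': [[371.6483, 0.0, 316.8892], [0.0, 371.6483, 241.9831], [0.0, 0.0, 1.0]], 'tool_from_camera': [[-0.0005, 0.9476, 0.3195, -0.0826], [-0.0007, -0.3195, 0.9476, -0.1427], [1.0, 0.0002, 0.0008, -0.0002], [0.0, 0.0, 0.0, 1.0]]}
```

View pics/scene0.png

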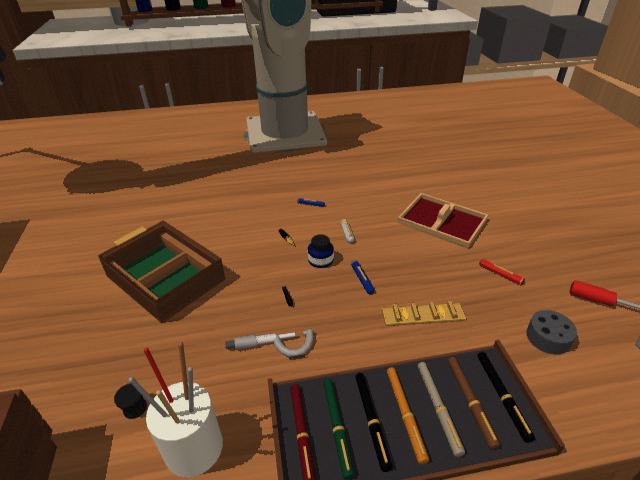

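View pics/side0.png

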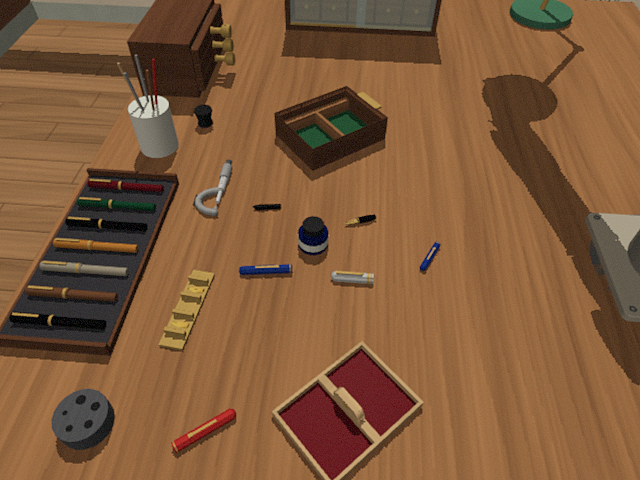

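The scene view shows the blue barrel candidates at (362,277), which is longer, and (311,202), which is small. The red one at (501,271) is excluded. The cap is at (348,231), the section at (287,238), the feed at (288,296), the tray at (443,220) and the box at (162,268) with its brass label at (130,236). I'll measure these and view enlarged crops.

```bash
cat > h.py <<'E'
import numpy as np,cv2
from station import bot,cams
from scipy.spatial.transform import Rotation as Rn
def ray2plane(c,px,z):
    px=np.atleast_2d(np.asarray(px,float));K,R,t=c["K"],c["R"],c["t"]
    d=(np.c_[px,np.ones(len(px))]@np.linalg.inv(K).T)@R
    o=-R.T@t
    s=(np.asarray(z)-o[2])/d[:,2]
    return o+s[:,None]*d
def proj(c,X):
    p=(np.atleast_2d(X)@c["R"].T+c["t"])@c["K"].T
    return p[:,:2]/p[:,2:]
E
python3 - <<'E'
from h import *
c=cams.capture("side");s=cams.capture("scene");np.savez("side.npz",**c);np.savez("scene.npz",**s)
P={"bigblue":[(240,269),(292,270)],"smallblue":[(422,268),(439,244)],"cap":[(332,276),(373,280)],"section":[(346,223),(376,217)],"feed":[(253,207),(281,207)],"red":[(175,446),(235,414)]}
for k,v in P.items():
    w=ray2plane(c,v,.006);print(k,w[:,:2].round(3).tolist(),np.linalg.norm(w[0]-w[1]).round(4))
P={"bigblue":[(353,263),(372,291)],"smallblue":[(298,201),(325,205)],"cap":[(343,220),(353,242)],"section":[(279,230),(295,246)],"feed":[(284,287),(292,305)]}
for k,v in P.items():
    w=ray2plane(s,v,.006);print(k,w[:,:2].round(3).tolist(),np.linalg.norm(w[0]-w[1]).round(4))
def crop(c,x,y,w,h,W,H): return cv2.resize(c["pixels"][y:y+h,x:x+w,::-1],(W,H),interpolation=cv2.INTER_CUBIC)
a=crop(c,232,200,220,90,800,327)
b=np.hstack([crop(c,270,85,124,84,400,271),crop(c,268,340,160,108,400,271)])
cv2.imwrite("pics/crop1.png",np.vstack([a,b]))
E
```

```text
bigblue [[0.66, 0.066], [0.581, 0.061]] 0.0788
smallblue [[0.385, 0.039], [0.355, -0.012]] 0.0589
cap [[0.52, 0.067], [0.459, 0.069]] 0.0614
section [[0.504, -0.043], [0.455, -0.062]] 0.0524
feed [[0.663, -0.066], [0.616, -0.07]] 0.0473
red [[0.686, 0.33], [0.624, 0.287]] 0.076
bigblue [[0.58, 0.057], [0.656, 0.072]] 0.0771
smallblue [[0.359, -0.013], [0.386, 0.042]] 0.0614
cap [[0.447, 0.068], [0.521, 0.071]] 0.0739
section [[0.454, -0.065], [0.51, -0.04]] 0.0614
feed [[0.616, -0.074], [0.661, -0.066]] 0.0449
```

View pics/crop1.png

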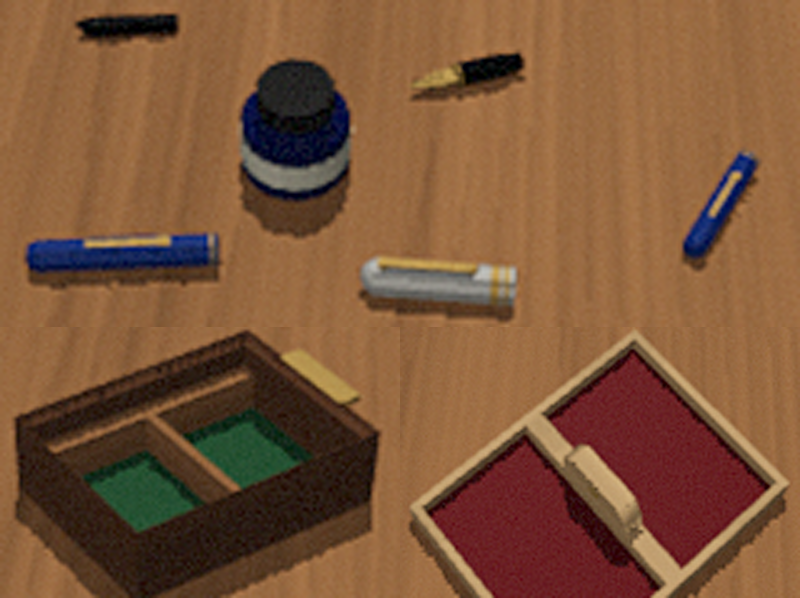

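The enlarged crop confirms the large blue piece (length about 79 mm, gold lever) as the barrel; the small blue one is about 60 mm. The cap has its clip and bands, the section its gold nib, and the feed has no gold. Next I'll fit the box and tray poses.

```bash
cat > fit.py <<'E'
from h import *
from scipy.optimize import least_squares
side=dict(np.load("side.npz"));sc=dict(np.load("scene.npz"))
def model(p,pts):
    c,s=np.cos(p[2]),np.sin(p[2]);pts=np.asarray(pts,float)
    return np.c_[p[0]+c*pts[:,0]-s*pts[:,1],p[1]+s*pts[:,0]+c*pts[:,1],pts[:,2]]
def fit(obs,p0):
    f=lambda p:np.concatenate([(proj(c,model(p,m))-np.array(u)).ravel() for c,m,u in obs])
    r=least_squares(f,p0,loss="soft_l1");return r.x,f(r.x).reshape(-1,2)
E
python3 - <<'E'
from fit import *
def C(a,b,z):return {k:(sx*a/2,sy*b/2,z) for k,(sx,sy) in dict(mm=(-1,-1),mp=(-1,1),pm=(1,-1),pp=(1,1)).items()}
B=C(.172,.132,.05)
# rough via plane
for n,c,pts,z in(("side box",side,[(346.6,86.5),(387.2,117.5),(275.3,112.3)],.05),("scene box",sc,[(163,224),(222,266),(101,259),(164,302)],.05),("side tray",side,[(362.8,342),(423.2,403.2),(272.8,412.4)],.014),("scene tray",sc,[(421,195),(488,211),(398,218),(470,245)],.014)):
    w=ray2plane(c,pts,z);print(n,w[:,:2].round(4).tolist(),[np.linalg.norm(w[0]-q).round(4) for q in w[1:]])
def crop(c,x,y,w,h,W,H): return cv2.resize(c["pixels"][y:y+h,x:x+w,::-1],(W,H),interpolation=cv2.INTER_CUBIC)
cv2.imwrite("pics/crop2.png",np.vstack([np.hstack([crop(sc,90,215,140,105,400,300),crop(side,270,80,124,93,400,300)]),np.hstack([crop(sc,390,185,104,78,400,300),crop(side,264,340,168,126,400,300)])]))
E
```

```text
side box [[0.5215, -0.38], [0.4402, -0.2812], [0.6526, -0.2776]] [np.float64(0.128), np.float64(0.1664)]
scene box [[0.4487, -0.2817], [0.5906, -0.1732], [0.531, -0.3778], [0.6563, -0.262]] [np.float64(0.1787), np.float64(0.1266), np.float64(0.2085)]
side tray [[0.4717, 0.1786], [0.3958, 0.2562], [0.5774, 0.2837]] [np.float64(0.1085), np.float64(0.1491)]
scene tray [[0.4023, 0.2532], [0.4877, 0.3674], [0.4735, 0.1773], [0.5831, 0.2826]] [np.float64(0.1426), np.float64(0.1041), np.float64(0.1832)]
```

View pics/crop2.png

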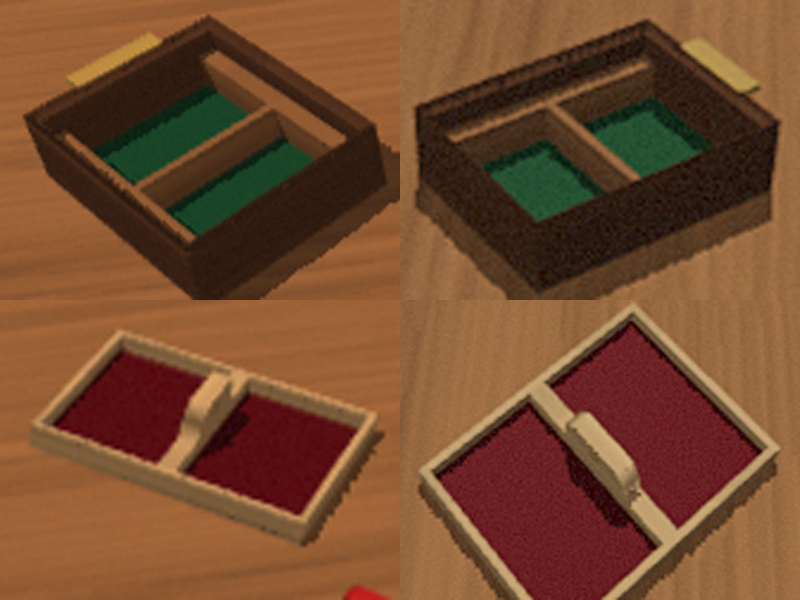

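Run:
```python
from fit import *
def C(a,b,z,ks):
    d=dict(mm=(-1,-1),mp=(-1,1),pm=(1,-1),pp=(1,1));return [(d[k][0]*a/2,d[k][1]*b/2,z) for k in ks.split()]
box=[(sc,C(.172,.132,.05,"mp pp mm pm"),[(163.5,220.3),(222.3,258.4),(98.75,255.3),(157.5,299)]),
(side,C(.172,.132,.05,"mm mp pm pp"),[(346.9,86.2),(387.2,117.8),(275,113.2),(313.4,148.8)])]
for o in(box,box[:1],box[1:]):
    p,r=fit(o,[.546,-.277,.66]);print("box",p.round(4),r.round(1).tolist())
for h in(.014,.018):
  tr=[(sc,C(.15,.11,h,"mp pp mm pm"),[(421.2,193.1),(488,215.2),(397.8,218.8),(468.8,243.5)]),(side,C(.15,.11,h,"mm mp pm"),[(361.4,342.9),(422.8,401.7),(272.8,411.4)])]
  p,r=fit(tr,[.486,.27,.78]);print("tray",h,p.round(4),r.round(1).tolist())
# small parts: end points on axis from side, midpoint
S=lambda m:[(x,0,z) for x,z in m]
P={"barrel":([(-.04,.0065),(.04,.0065)],[(292.5,268.5),(240,269.5)],[(353,262.5),(372,291)]),}
for k,(m,u,v) in P.items():
    p,r=fit([(side,S(m),u),(sc,S(m),v)],[.6,.06,3]);print(k,p.round(4),r.round(1).tolist())
```

```text
box [ 0.5452 -0.2775  0.69  ] [[0.2, 0.1], [0.3, -0.6], [0.2, 0.3], [-1.1, 2.8], [0.1, -0.5], [1.7, -0.2], [-0.5, 0.3], [0.3, 1.2]]
box [ 0.5435 -0.2775  0.6977] [[-0.1, -0.4], [0.4, -1.6], [0.2, 0.0], [-0.5, 1.9]]
box [ 0.5458 -0.2783  0.685 ] [[0.1, -0.7], [1.4, -0.3], [-0.7, -0.2], [-0.3, 0.9]]
tray 0.014 [0.4874 0.2688 0.7855] [[-0.7, 0.1], [0.1, 0.0], [-0.0, -0.9], [0.5, 0.2], [0.3, -2.2], [0.7, 0.3], [-1.5, 0.2]]
tray 0.018 [0.4882 0.2695 0.7825] [[0.1, -1.2], [1.1, -1.3], [0.6, -2.3], [1.3, -1.2], [0.0, -3.2], [0.6, -0.3], [-2.5, -0.8]]
barrel [0.5897 0.0727 2.3805] [[-23.5, -8.7], [62.7, 22.5], [-1.3, 15.7], [1.0, -38.0]]
```

```bash
cat >> h.py <<'E'
def pose():
    s=bot.observe();return s,np.array(s["tool_pos"]),Rn.from_quat(s["eef_rot"])
def goto(x,y,z,jaw,show=True):
    """jaw: world yaw (deg) of the jaw axis (tool z), mod 180 -> deltas in tool axes"""
    s,p,R=pose();M=R.as_matrix();cur=np.degrees(np.arctan2(M[1,2],M[0,2]))
    j=s["joint_pos"][6]
    best=None
    for k in(-2,-1,0,1,2):
        a=jaw+180*k; d=a-cur
        if abs(d)<=100 and (best is None or abs(d)<abs(best-cur)): best=a
    tz=np.array([np.cos(np.radians(best)),np.sin(np.radians(best)),0]);ty=np.array([0,0,-1.]);tx=np.cross(ty,tz)
    T=Rn.from_matrix(np.c_[tx,ty,tz])
    d=M.T@(np.array([x,y,z])-p)*100;r=np.degrees((R.inv()*T).as_rotvec())
    print(f"t={s['time']:.2f} p={p.round(4)} jaw={cur:.1f} q7={j:.2f} gap={s['finger_gap']:.4f} F={np.round(s['contact_force'],1)}")
    print("  d cm",d.round(2),"r deg",r.round(1),f"rows>= {max(np.linalg.norm(d)/5,np.linalg.norm(r)/8.59):.1f}")
def wshot(name=None):
    s,p,R=pose();c=cams.capture("wrist");T=np.eye(4);T[:3,:3]=R.as_matrix();T[:3,3]=p
    c["W"]=T@c["tool_from_camera"]
    if name: cv2.imwrite(f"pics/{name}.png",c["pixels"][:,:,::-1]);np.savez(f"{name}.npz",**c)
    return c
def wplane(c,px,z):
    px=np.atleast_2d(np.asarray(px,float));K=c["K"];u=(px-K[:2,2])/K[0,0];th=np.linalg.norm(u,axis=1)
    d=np.c_[u*np.sinc(th/np.pi)[:,None],np.cos(th)]@c["W"][:3,:3].T;o=c["W"][:3,3]
    return o+((np.asarray(z)-o[2])/d[:,2])[:,None]*d
def wproj(c,X):
    v=(np.atleast_2d(X)-c["W"][:3,3])@c["W"][:3,:3];th=np.arctan2(np.linalg.norm(v[:,:2],axis=1),v[:,2])
    u=v[:,:2]/np.linalg.norm(v[:,:2],axis=1)[:,None]*th[:,None];return u*c["K"][0,0]+c["K"][:2,2]
E
python3 - <<'E'
from h import *
s,p,R=pose();print(R.as_matrix().round(3))
goto(.48,-.1,.30,90)
E
```

```text
[[-0.956 -0.     0.293]
 [-0.293  0.001 -0.956]
 [-0.    -1.    -0.001]]
t=0.25 p=[ 0.1907 -0.6211  0.2309] jaw=-72.9 q7=-0.02 gap=0.0854 F=[-0.3  0.5 -0.1]
  d cm [-42.95  -6.88 -41.33] r deg [ 0.1 17.1  0. ] rows>= 12.0
```

>>> send_rows(
  rows=[
    {"dx":-43,"dy":-6.9,"dz":-41.3,"ry":17.1,"fingers":0},
    {"dx":-43,"dy":-6.9,"dz":-41.3,"ry":17.1,"fingers":0},
    {"dx":-43,"dy":-6.9,"dz":-41.3,"ry":17.1,"fingers":0},
    {"dx":-43,"dy":-6.9,"dz":-41.3,"ry":17.1,"fingers":0},
    {"dx":-43,"dy":-6.9,"dz":-41.3,"ry":17.1,"fingers":0},
  ],
)

```text
$.rows[0]: bad value
```

```bash
python3 -c "
from h import *
goto(.48,-.1,.3,90)"
```

```text
t=0.25 p=[ 0.1907 -0.6211  0.2309] jaw=-72.9 q7=-0.02 gap=0.0854 F=[-0.3  0.5 -0.1]
  d cm [-42.95  -6.88 -41.33] r deg [ 0.1 17.1  0. ] rows>= 12.0
```

>>> send_rows(
  rows=[
    {"dx":-3.4,"dy":-0.5,"dz":-3.3,"rx":0,"ry":-3.4,"rz":0,"fingers":0},
    {"dx":-6.8,"dy":-1.0,"dz":-6.6,"rx":0,"ry":-6.8,"rz":0,"fingers":0},
    {"dx":-10.2,"dy":-1.5,"dz":-9.9,"rx":0,"ry":-10.2,"rz":0,"fingers":0},
    {"dx":-13.6,"dy":-2.0,"dz":-13.2,"rx":0,"ry":-13.6,"rz":0,"fingers":0},
    {"dx":-17.0,"dy":-2.5,"dz":-16.5,"rx":0,"ry":-17.0,"rz":0,"fingers":0},
  ],
)

```text
time: 0.75
tool_pos: [0.3055, -0.412, 0.2566]
eef_rot: [0.208, -0.676, 0.676, -0.208]
contact_force: [0.4, 0.5, 0.6]
finger_gap: 0.0852
```

```bash
python3 -c "
from h import *
goto(.48,-.1,.3,90)"
```

```text
t=0.75 p=[ 0.3055 -0.412   0.2566] jaw=-55.8 q7=-0.13 gap=0.0852 F=[0.4 0.5 0.6]
  d cm [-31.97  -4.34 -16.  ] r deg [-0.  34.2 -0. ] rows>= 7.2
```

>>> send_rows(
  rows=[
    {"dx":-4.4,"dy":-0.6,"dz":-2.2,"rx":0,"ry":6.8,"rz":0,"fingers":0},
    {"dx":-8.8,"dy":-1.2,"dz":-4.4,"rx":0,"ry":13.6,"rz":0,"fingers":0},
    {"dx":-13.2,"dy":-1.8,"dz":-6.6,"rx":0,"ry":20.4,"rz":0,"fingers":0},
    {"dx":-17.6,"dy":-2.4,"dz":-8.8,"rx":0,"ry":27.2,"rz":0,"fingers":0},
    {"dx":-22,"dy":-3,"dz":-11,"rx":0,"ry":34,"rz":0,"fingers":0},
  ],
)

```text
time: 1.25
tool_pos: [0.4262, -0.1976, 0.2868]
eef_rot: [-0.002, -0.707, 0.707, 0.001]
contact_force: [1.2, 0.2, 0.1]
finger_gap: 0.0853
```

```bash
python3 -c "
from h import *
goto(.5,-.1,.3,90);wshot('w1')"
```

```text
t=1.25 p=[ 0.4262 -0.1976  0.2868] jaw=-90.2 q7=-1.19 gap=0.0853 F=[1.2 0.2 0.1]
  d cm [-7.34 -1.32 -9.79] r deg [-0.  -0.2 -0. ] rows>= 2.5
```

View pics/w1.png

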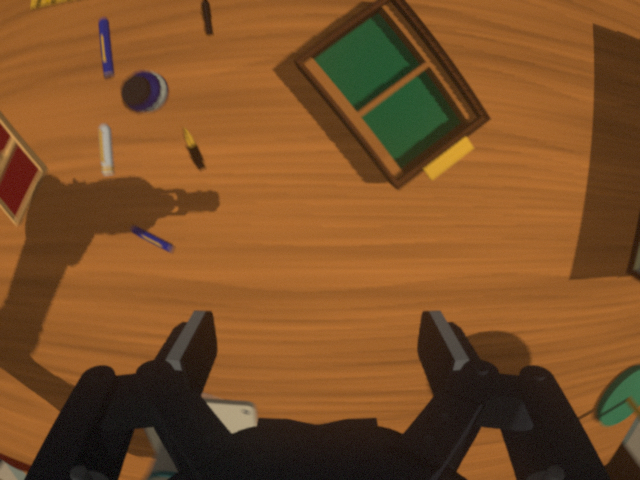

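The wrist view shows the box at (385,95) with its label at (448,158) facing the robot, the barrel at (106,48), the cap at (107,150), the section at (193,147) and the feed at (207,16). I'll move over the parts for a better measurement.

```bash
python3 -c "
from h import *
goto(.58,.0,.27,90)"
```

```text
t=1.30 p=[ 0.4319 -0.188   0.2877] jaw=-89.9 q7=-1.21 gap=0.0853 F=[4.  6.3 0.9]
  d cm [-14.82   1.94 -18.77] r deg [ 0.3  0.1 -0.3] rows>= 4.8
```

>>> send_rows(
  rows=[
    {"dx":-3,"dy":0.4,"dz":-3.8,"rx":0,"ry":0,"rz":0,"fingers":0},
    {"dx":-6,"dy":0.8,"dz":-7.6,"rx":0,"ry":0,"rz":0,"fingers":0},
    {"dx":-9,"dy":1.2,"dz":-11.4,"rx":0,"ry":0,"rz":0,"fingers":0},
    {"dx":-12,"dy":1.6,"dz":-15.2,"rx":0,"ry":0,"rz":0,"fingers":0},
    {"dx":-14.6,"dy":1.9,"dz":-18.6,"rx":0,"ry":0,"rz":0,"fingers":0},
  ],
)

```text
time: 1.8
tool_pos: [0.5725, -0.0112, 0.267]
eef_rot: [-0.001, 0.707, -0.707, 0.001]
contact_force: [1.2, -0.8, 0.9]
finger_gap: 0.0858
```

```bash
python3 -c "
from h import *
wshot();wshot();wshot()
goto(.58,.0,.27,90);c=wshot('w2')
import json
X={'barrel':(.62,.064,.006),'cap':(.489,.068,.007),'section':(.478,-.052,.005),'feed':(.64,-.069,.003)}
print({k:wproj(c,v).round(0).tolist() for k,v in X.items()})"
```

```text
t=1.95 p=[ 0.5723 -0.0098  0.2665] jaw=-89.6 q7=-1.61 gap=0.0852 F=[-0.3 -1.4 -0.8]
  d cm [-0.78 -0.35 -0.98] r deg [0.1 0.4 0. ] rows>= 0.3
{'barrel': [[250.0, 154.0]], 'cap': [[251.0, 266.0]], 'section': [[352.0, 275.0]], 'feed': [[372.0, 136.0]]}
```

View pics/w2.png

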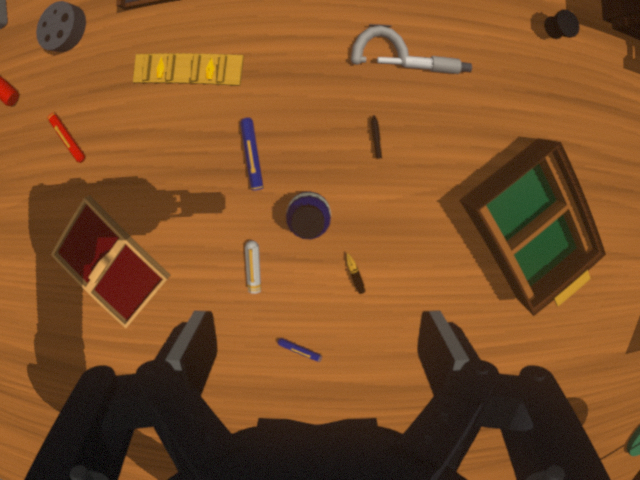

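```bash
cat > parts.py <<'E'
from fit import *
def masks(img):
    h=cv2.cvtColor(img,cv2.COLOR_RGB2HSV).astype(int);H,S,V=h[...,0],h[...,1],h[...,2]
    return dict(blue=(H>100)&(H<135)&(S>100),grey=(S<70)&(V>90),dark=(V<70)&~((H>100)&(H<135)&(S>120)),gold=(H>18)&(H<35)&(S>110)&(V>120))
def pca(c,ks,roi,z,img=None):
    x0,y0,x1,y1=roi;m=masks(c["pixels"]);mm=sum(m[k] for k in ks)>0
    full=np.zeros(mm.shape,np.uint8);full[y0:y1,x0:x1]=mm[y0:y1,x0:x1]
    full=cv2.morphologyEx(full,cv2.MORPH_CLOSE,np.ones((3,3)))
    n,l,st,_=cv2.connectedComponentsWithStats(full);i=1+np.argmax(st[1:,4])
    ys,xs=np.nonzero(l==i);w=wplane(c,np.c_[xs,ys],z)[:,:2].astype(np.float32)
    (cx,cy),(a,b),_=cv2.minAreaRect(w*1000)
    u=np.linalg.svd(w-w.mean(0),full_matrices=0)[2][0]
    u*=np.sign(u[0]);t=(w-w.mean(0))@u
    ctr=w.mean(0)+u*(t.max()+t.min())/2
    return ctr,np.degrees(np.arctan2(u[1],u[0])),np.ptp(t),min(a,b)/1000
E
python3 - <<'E'
from parts import *
w=dict(np.load("w2.npz"))
for n,ks,roi,z in(("barrel",["blue"],(235,110,270,195),.0065),("cap",["grey","gold"],(240,232,268,298),.0085),("section",["dark","gold"],(338,245,372,298),.005),("secgrip",["dark"],(338,245,372,298),.005),("feed",["dark"],(362,105,390,165),.004)):
    c,a,L,W=pca(w,ks,roi,z);print(n,c.round(4),round(a,1),L.round(4),W)
def C(a,b,z,ks):
    d=dict(mm=(-1,-1),mp=(-1,1),pm=(1,-1),pp=(1,1));return np.array([(d[k][0]*a/2,d[k][1]*b/2,z) for k in ks.split()])
def wf(m,u,p0):
    f=lambda p:(wproj(w,model(p,m))-np.array(u)).ravel();r=least_squares(f,p0,loss="soft_l1");return r.x.round(4),f(r.x).round(1)
print("box",wf(C(.172,.132,.05,"mm mp pp pm"),[(606,255),(534,314),(461,201),(556,140)],[.545,-.277,.69]))
print("tray",wf(C(.15,.11,.014,"mm mp pp pm"),[(168,275),(126,326),(52,253),(85,198)],[.487,.268,.78]))
w1=dict(np.load("w1.npz"));w=w1
print("box w1",wf(C(.172,.132,.05,"mm mp pp"),[(490,118),(398,188),(297,60)],[.545,-.277,.69]))
E
```

```text
barrel [0.6216 0.0616] 8.7 0.0756 0.011659255027770996
cap [0.4876 0.0658] -0.6 0.0653 0.015554774284362792
section [ 0.4795 -0.0549] 21.1 0.0528 0.00883610725402832
secgrip [ 0.4669 -0.0597] 21.7 0.0258 0.00868917942047119
feed [ 0.6389 -0.0725] 8.8 0.0442 0.006686955451965332
box (array([ 0.5481, -0.2748,  0.6684]), array([-4. , -1.9, -5.7,  0.4,  8.7,  5.1,  0.6, -1.6]))
tray (array([0.489 , 0.2648, 0.7934]), array([ 0.2,  1.2,  1.1,  0.3, -0.8,  0. , -0.6, -3. ]))
box w1 (array([ 0.5474, -0.2812,  0.6745]), array([ 1.5, -0. ,  0.3,  1.4, -2.5, -1.1]))
```

```bash
python3 -c "
from h import *
w=dict(np.load('w2.npz'));print('bottle',wplane(w,(308,216),.048).round(3),'side',ray2plane(dict(np.load('side.npz')),(313,250),0.0).round(3))
goto(.6205,.063,.07,98.5)"
```

```text
bottle [[ 0.56  -0.001  0.048]] side [[0.554 0.014 0.   ]]
t=2.00 p=[ 0.5713 -0.0125  0.2667] jaw=-89.8 q7=-1.61 gap=0.0854 F=[-0.8 -0.6 -0.2]
  d cm [-4.98 19.66 -7.54] r deg [-0.  -8.3  0.1] rows>= 4.3
```

>>> send_rows(
  rows=[
    {"dx":-1,"dy":4,"dz":-1.5,"rx":0,"ry":-2,"rz":0,"fingers":120},
    {"dx":-2,"dy":8,"dz":-3,"rx":0,"ry":-4,"rz":0,"fingers":120},
    {"dx":-3,"dy":12,"dz":-4.5,"rx":0,"ry":-6,"rz":0,"fingers":120},
    {"dx":-4,"dy":16,"dz":-6,"rx":0,"ry":-8.3,"rz":0,"fingers":120},
    {"dx":-5,"dy":19.7,"dz":-7.5,"rx":0,"ry":-8.3,"rz":0,"fingers":120},
  ],
)

```text
time: 2.5
tool_pos: [0.6209, 0.0595, 0.0689]
eef_rot: [0.051, -0.705, 0.706, -0.051]
contact_force: [0.3, -0.8, 1.0]
finger_gap: 0.0453
```

```bash
python3 -c "
from h import *
w=wshot('w3');s,p,R=pose()
from parts import *
for z in (.0065,):
  c,a,L,W=pca(w,['blue'],(150,60,480,400),z);print(c.round(4),a,L,W)
goto(.6205,.063,.004,98.5)"
```

```text
[0.6217 0.0636] 7.9375 0.077665314 0.0118433198928833
t=2.55 p=[0.6187 0.0633 0.0627] jaw=-81.6 q7=-1.63 gap=0.0450 F=[ 1.6  2.2 -3.9]
  d cm [-0.22  5.86  0.07] r deg [ 0.1 -0.1  0.4] rows>= 1.2
```

>>> send_rows(
  rows=[
    {"dx":0,"dy":2,"dz":0,"rx":0,"ry":0,"rz":0,"fingers":120},
    {"dx":0,"dy":4,"dz":0,"rx":0,"ry":0,"rz":0,"fingers":120},
    {"dx":0,"dy":5.4,"dz":0,"rx":0,"ry":0,"rz":0,"fingers":120},
    {"dx":0,"dy":6.2,"dz":0,"rx":0,"ry":0,"rz":0,"fingers":120},
    {"dx":0,"dy":6.4,"dz":0,"rx":0,"ry":0,"rz":0,"fingers":120},
  ],
)

```text
time: 3.05
tool_pos: [0.6209, 0.0608, 0.0061]
eef_rot: [0.052, -0.705, 0.705, -0.051]
contact_force: [1.0, -0.1, 0.0]
finger_gap: 0.0454
```

```bash
python3 -c "
from h import *
goto(.6205,.063,.004,98.5)"
```

```text
t=3.05 p=[0.6209 0.0608 0.0061] jaw=-81.7 q7=-1.64 gap=0.0454 F=[ 1.  -0.1  0. ]
  d cm [ 0.    0.21 -0.23] r deg [-0.  -0.2  0. ] rows>= 0.1
```

>>> send_rows(
  rows=[
    {"dx":0,"dy":0.1,"dz":-0.2,"rx":0,"ry":0,"rz":0,"fingers":120},
    {"dx":0,"dy":0.1,"dz":-0.2,"rx":0,"ry":0,"rz":0,"fingers":255},
    {"dx":0,"dy":0.1,"dz":-0.2,"rx":0,"ry":0,"rz":0,"fingers":255},
    {"dx":0,"dy":0.1,"dz":-0.2,"rx":0,"ry":0,"rz":0,"fingers":255},
    {"dx":0,"dy":0.1,"dz":-0.2,"rx":0,"ry":0,"rz":0,"fingers":255},
  ],
)

```text
time: 3.55
tool_pos: [0.6215, 0.064, 0.0063]
eef_rot: [-0.051, 0.705, -0.705, 0.052]
contact_force: [-0.9, -0.4, 5.9]
finger_gap: 0.0103
```

>>> send_rows(
  rows=[
    {"dx":0,"dy":0,"dz":0,"rx":0,"ry":0,"rz":0,"fingers":255},
    {"dx":0,"dy":-1,"dz":0,"rx":0,"ry":0,"rz":0,"fingers":255},
    {"dx":0,"dy":-4,"dz":0,"rx":0,"ry":0,"rz":0,"fingers":255},
    {"dx":0,"dy":-8,"dz":0,"rx":0,"ry":0,"rz":0,"fingers":255},
    {"dx":0,"dy":-12,"dz":0,"rx":0,"ry":0,"rz":0,"fingers":255},
  ],
)

```text
time: 4.05
tool_pos: [0.6204, 0.0636, 0.1266]
eef_rot: [0.052, -0.705, 0.705, -0.051]
contact_force: [1.0, 0.1, 0.2]
finger_gap: 0.0099
```

```bash
python3 -c "
from h import *
goto(.52,-.30,.16,38.5)"
```

```text
t=4.05 p=[0.6204 0.0636 0.1266] jaw=-81.6 q7=-1.63 gap=0.0099 F=[1.  0.1 0.2]
  d cm [15.22 -3.32 34.51] r deg [-0.  59.9  0.1] rows>= 7.6
```

>>> send_rows(
  rows=[
    {"dx":2,"dy":-1,"dz":4.5,"rx":0,"ry":8,"rz":0,"fingers":255},
    {"dx":4,"dy":-2,"dz":9,"rx":0,"ry":16,"rz":0,"fingers":255},
    {"dx":6,"dy":-3,"dz":13.5,"rx":0,"ry":24,"rz":0,"fingers":255},
    {"dx":8,"dy":-4,"dz":18,"rx":0,"ry":32,"rz":0,"fingers":255},
    {"dx":9.6,"dy":-5,"dz":21.5,"rx":0,"ry":40,"rz":0,"fingers":255},
  ],
)

```text
time: 4.55
tool_pos: [0.5558, -0.1663, 0.1764]
eef_rot: [-0.196, -0.679, 0.68, 0.195]
contact_force: [0.8, -0.7, -0.2]
finger_gap: 0.0104
```

```bash
python3 -c "
from h import *
goto(.546,-.277,.19,38.7)"
```

```text
t=4.55 p=[ 0.5558 -0.1663  0.1764] jaw=-122.1 q7=-1.80 gap=0.0104 F=[ 0.8 -0.7 -0.2]
  d cm [-5.06 -1.35  9.9 ] r deg [-0.  19.2 -0.1] rows>= 2.2
```

>>> send_rows(
  rows=[
    {"dx":-1.2,"dy":-0.5,"dz":2.5,"rx":0,"ry":6,"rz":0,"fingers":255},
    {"dx":-2.5,"dy":-0.8,"dz":5,"rx":0,"ry":13,"rz":0,"fingers":255},
    {"dx":-3.8,"dy":-1.2,"dz":7.5,"rx":0,"ry":19.2,"rz":0,"fingers":255},
    {"dx":-5,"dy":-1.4,"dz":9.8,"rx":0,"ry":19.2,"rz":0,"fingers":255},
    {"dx":-5,"dy":-1.4,"dz":9.8,"rx":0,"ry":19.2,"rz":0,"fingers":255},
  ],
)

```text
time: 5.05
tool_pos: [0.547, -0.2781, 0.1903]
eef_rot: [-0.306, -0.636, 0.639, 0.305]
contact_force: [-0.3, 0.3, -0.4]
finger_gap: 0.0102
```

```bash
python3 -c "
from h import *
c=wshot();c=wshot();goto(.546,-.277,.19,38.7);c=wshot('w4')"
```

```text
t=5.15 p=[ 0.5481 -0.2727  0.1895] jaw=-140.9 q7=-1.90 gap=0.0104 F=[ 0.7  0.2 -0.6]
  d cm [-0.2  -0.05  0.43] r deg [0.  0.4 0. ] rows>= 0.1
```

View pics/w4.png

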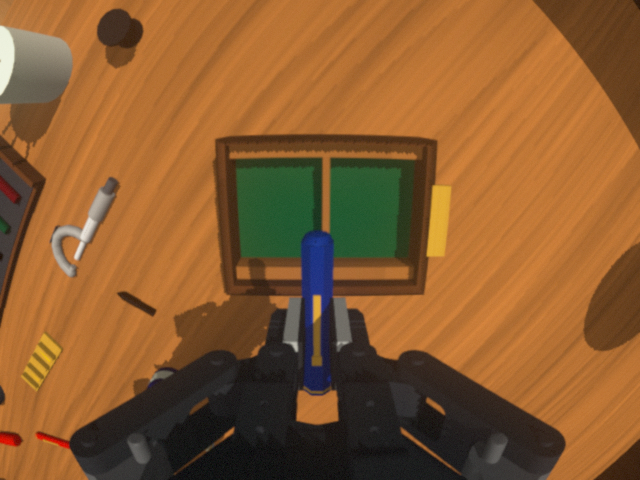

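The picture shows the barrel gripped at mid-length and aligned with the box. The rim corners are (216,139), (437,138), (226,294) and (424,294), with the label on the right.

Run:
```python
from parts import *
w=dict(np.load("w4.npz"))
def C(a,b,z,ks):
    d=dict(mm=(-1,-1),mp=(-1,1),pm=(1,-1),pp=(1,1));return np.array([(d[k][0]*a/2,d[k][1]*b/2,z) for k in ks.split()])
f=lambda p:(wproj(w,model(p,C(.172,.132,.05,"pm mm pp mp")))-np.array([(216,138),(437,138),(226,295),(424,295)])).ravel()
r=least_squares(f,[.546,-.277,.68],loss="soft_l1");print(r.x.round(4),f(r.x).round(1))
# barrel in hand: ends of axis in tool frame at guessed heights
T=np.linalg.inv(w["W"]@np.linalg.inv(w["tool_from_camera"]))
for z in(.0065,):
    p=wplane(w,[(318,232),(316,393)],.1895+.0015);print(p.round(4),np.linalg.norm(p[0]-p[1]));print((np.c_[p,[1,1]]@T.T)[:,:3].round(4))
```

```text
[ 0.5458 -0.2814  0.6822] [-1.1  0.2  0.4  1.4  0.2 -0.6  0.1 -1. ]
[[ 0.5726 -0.3028  0.191 ]
 [ 0.5207 -0.2377  0.191 ]] 0.08325424149220775
[[-0.0388 -0.0015 -0.0001]
 [ 0.0445 -0.0014 -0.0009]]
```

```bash
cat >> h.py <<'E'
BOX=np.array([.5458,-.280,.684])
def gobox(x,y,z):
    c,s=np.cos(BOX[2]),np.sin(BOX[2]);goto(BOX[0]+c*x-s*y,BOX[1]+s*x+c*y,z,np.degrees(BOX[2]))
E
python3 -c "
from h import *
gobox(-.04,0,.08)"
```

```text
t=5.20 p=[ 0.5484 -0.2715  0.1894] jaw=-140.8 q7=-1.90 gap=0.0102 F=[ 0.3  0.5 -0.1]
  d cm [-0.51 10.93  4.75] r deg [0.  0.  0.1] rows>= 2.4
```

>>> send_rows(
  rows=[
    {"dx":-0.1,"dy":2.5,"dz":1.2,"rx":0,"ry":0,"rz":0,"fingers":255},
    {"dx":-0.2,"dy":5,"dz":2.4,"rx":0,"ry":0,"rz":0,"fingers":255},
    {"dx":-0.3,"dy":7.5,"dz":3.6,"rx":0,"ry":0,"rz":0,"fingers":255},
    {"dx":-0.3,"dy":10,"dz":4.4,"rx":0,"ry":0,"rz":0,"fingers":255},
    {"dx":-0.3,"dy":10.9,"dz":4.5,"rx":0,"ry":0,"rz":0,"fingers":255},
  ],
)

```text
time: 5.7
tool_pos: [0.5134, -0.3017, 0.0781]
eef_rot: [0.302, 0.639, -0.638, -0.305]
contact_force: [-0.3, 0.5, 0.3]
finger_gap: 0.0105
```

```bash
python3 -c "
from h import *
for i in range(4): gobox(-.04,0,.012);cams.capture('side')"
```

```text
t=5.70 p=[ 0.5134 -0.3017  0.0781] jaw=-140.8 q7=-1.80 gap=0.0105 F=[-0.3  0.5  0.3]
  d cm [-0.4   6.61  0.11] r deg [-0.1 -0.   0.3] rows>= 1.3
t=5.75 p=[ 0.5139 -0.3014  0.0778] jaw=-140.8 q7=-1.80 gap=0.0102 F=[-0.7  0.5 -1. ]
  d cm [-0.39  6.58  0.17] r deg [-0.1  0.   0.3] rows>= 1.3
t=5.80 p=[ 0.5151 -0.3016  0.0793] jaw=-140.8 q7=-1.80 gap=0.0104 F=[ 0.2 -0.1 -0.6]
  d cm [-0.29  6.73  0.26] r deg [-0.   0.   0.2] rows>= 1.3
t=5.85 p=[ 0.5162 -0.302   0.0804] jaw=-140.7 q7=-1.80 gap=0.0102 F=[ 0.3  0.5 -0.6]
  d cm [-0.17  6.84  0.32] r deg [0.  0.1 0. ] rows>= 1.4
```

>>> send_rows(
  rows=[
    {"dx":-0.2,"dy":2,"dz":0.2,"rx":0,"ry":0,"rz":0,"fingers":255},
    {"dx":-0.2,"dy":4,"dz":0.2,"rx":0,"ry":0,"rz":0,"fingers":255},
    {"dx":-0.2,"dy":5.5,"dz":0.2,"rx":0,"ry":0,"rz":0,"fingers":255},
    {"dx":-0.2,"dy":6.3,"dz":0.2,"rx":0,"ry":0,"rz":0,"fingers":255},
    {"dx":-0.2,"dy":6.6,"dz":0.2,"rx":0,"ry":0,"rz":0,"fingers":255},
  ],
)

```text
time: 6.4
tool_pos: [0.5154, -0.3058, 0.0141]
eef_rot: [0.303, 0.639, -0.639, -0.303]
contact_force: [0.5, 0.4, -0.2]
finger_gap: 0.0104
```

>>> send_rows(
  rows=[
    {"dx":0,"dy":0.1,"dz":0,"rx":0,"ry":0,"rz":0,"fingers":255},
    {"dx":0,"dy":0.15,"dz":0,"rx":0,"ry":0,"rz":0,"fingers":255},
    {"dx":0,"dy":0.2,"dz":0,"rx":0,"ry":0,"rz":0,"fingers":255},
    {"dx":0,"dy":0.2,"dz":0,"rx":0,"ry":0,"rz":0,"fingers":255},
    {"dx":0,"dy":0.2,"dz":0,"rx":0,"ry":0,"rz":0,"fingers":255},
  ],
)

```text
time: 6.9
tool_pos: [0.5153, -0.3062, 0.0126]
eef_rot: [0.304, 0.639, -0.639, -0.303]
contact_force: [-0.4, 0.3, 0.6]
finger_gap: 0.0102
```

```bash
python3 -c "
from h import *
gobox(-.04,0,.012)"
```

```text
t=6.90 p=[ 0.5153 -0.3062  0.0126] jaw=-140.8 q7=-1.78 gap=0.0102 F=[-0.4  0.3  0.6]
  d cm [ 0.11  0.06 -0.02] r deg [ 0. -0. -0.] rows>= 0.0
```

>>> send_rows(
  rows=[
    {"dx":0,"dy":0.1,"dz":0,"rx":0,"ry":0,"rz":0,"fingers":255},
    {"dx":0,"dy":0.1,"dz":0,"rx":0,"ry":0,"rz":0,"fingers":255},
    {"dx":0,"dy":0.1,"dz":0,"rx":0,"ry":0,"rz":0,"fingers":210},
    {"dx":0,"dy":0.1,"dz":0,"rx":0,"ry":0,"rz":0,"fingers":160},
    {"dx":0,"dy":0.1,"dz":0,"rx":0,"ry":0,"rz":0,"fingers":160},
  ],
)

```text
time: 7.4
tool_pos: [0.5151, -0.3061, 0.0113]
eef_rot: [-0.303, -0.639, 0.639, 0.304]
contact_force: [-1.0, 0.3, 0.2]
finger_gap: 0.0316
```

>>> send_rows(
  rows=[
    {"dx":0,"dy":0,"dz":0,"rx":0,"ry":0,"rz":0,"fingers":160},
    {"dx":0,"dy":-2,"dz":0,"rx":0,"ry":0,"rz":0,"fingers":160},
    {"dx":0,"dy":-6,"dz":0,"rx":0,"ry":0,"rz":0,"fingers":160},
    {"dx":0,"dy":-11,"dz":0,"rx":0,"ry":0,"rz":0,"fingers":140},
    {"dx":0,"dy":-16,"dz":0,"rx":0,"ry":0,"rz":0,"fingers":120},
  ],
)

```text
time: 7.9
tool_pos: [0.5145, -0.3059, 0.1726]
eef_rot: [0.303, 0.639, -0.639, -0.304]
contact_force: [0.6, -1.1, -0.0]
finger_gap: 0.045
```

```bash
python3 -c "
from parts import *
c=wshot();c=wshot();w=wshot('w5')
c,a,L,W=pca(w,['blue'],(200,120,450,420),.0115);d=c-BOX[:2];C,S=np.cos(BOX[2]),np.sin(BOX[2])
print('barrel in box',C*d[0]+S*d[1],-S*d[0]+C*d[1],a-np.degrees(BOX[2]),L)
goto(.4878,.0675,.09,89.5)"
```

```text
barrel in box -0.04002656752932979 -0.00032788917176803864 -90.27330574065925 0.07851927
t=8.05 p=[ 0.5173 -0.3076  0.1753] jaw=-140.8 q7=-1.82 gap=0.0449 F=[-0.2  0.7 -0.9]
  d cm [ 31.01   8.37 -21.37] r deg [ -0.  -50.3  -0.5] rows>= 7.7
```

>>> send_rows(
  rows=[
    {"dx":3.8,"dy":0,"dz":-2.6,"rx":0,"ry":-8,"rz":0,"fingers":120},
    {"dx":7.6,"dy":0,"dz":-5.2,"rx":0,"ry":-16,"rz":0,"fingers":120},
    {"dx":11.4,"dy":0,"dz":-7.8,"rx":0,"ry":-24,"rz":0,"fingers":120},
    {"dx":15.2,"dy":0,"dz":-10.4,"rx":0,"ry":-32,"rz":0,"fingers":120},
    {"dx":19,"dy":0,"dz":-13,"rx":0,"ry":-40,"rz":0,"fingers":120},
  ],
)

```text
time: 8.55
tool_pos: [0.4946, -0.0748, 0.1704]
eef_rot: [0.064, 0.704, -0.704, -0.066]
contact_force: [0.1, 1.1, 0.2]
finger_gap: 0.0458
```

```bash
python3 -c "
from h import *
goto(.488,.067,.09,89.5)"
```

```text
t=8.55 p=[ 0.4946 -0.0748  0.1704] jaw=-100.5 q7=-1.65 gap=0.0458 F=[0.1 1.1 0.2]
  d cm [  3.22   8.04 -13.82] r deg [  0.  -10.    0.1] rows>= 3.3
```

>>> send_rows(
  rows=[
    {"dx":0.8,"dy":1,"dz":-3.5,"rx":0,"ry":-3,"rz":0,"fingers":120},
    {"dx":1.6,"dy":3,"dz":-7,"rx":0,"ry":-6,"rz":0,"fingers":120},
    {"dx":2.4,"dy":5.5,"dz":-10.5,"rx":0,"ry":-10,"rz":0,"fingers":120},
    {"dx":3.2,"dy":8,"dz":-13.8,"rx":0,"ry":-10,"rz":0,"fingers":120},
    {"dx":3.2,"dy":8,"dz":-13.8,"rx":0,"ry":-10,"rz":0,"fingers":120},
  ],
)

```text
time: 9.05
tool_pos: [0.4869, 0.0705, 0.0878]
eef_rot: [-0.001, 0.708, -0.706, -0.005]
contact_force: [-0.4, 0.3, -0.5]
finger_gap: 0.0454
```

```bash
python3 -c "
from parts import *
c=wshot();c=wshot();w=wshot('w6')
print(pca(w,['grey','gold'],(200,130,450,290),.0085))
goto(.488,.067,.005,89.5)"
```

```text
(array([0.49147674, 0.06611252], dtype=float32), np.float32(-0.031786356), np.float32(0.05810626), 0.014689960479736329)
t=9.20 p=[0.4899 0.0641 0.0907] jaw=-90.9 q7=-1.79 gap=0.0449 F=[ 0.9 -0.3  0.1]
  d cm [ 0.18  8.57 -0.3 ] r deg [-0.1 -0.4  0.1] rows>= 1.7
```

>>> send_rows(
  rows=[
    {"dx":0,"dy":2.5,"dz":0,"rx":0,"ry":0,"rz":0,"fingers":120},
    {"dx":0,"dy":5,"dz":0,"rx":0,"ry":0,"rz":0,"fingers":120},
    {"dx":0,"dy":7.2,"dz":0,"rx":0,"ry":0,"rz":0,"fingers":120},
    {"dx":0,"dy":8.2,"dz":0,"rx":0,"ry":0,"rz":0,"fingers":120},
    {"dx":0,"dy":8.5,"dz":0,"rx":0,"ry":0,"rz":0,"fingers":120},
  ],
)

```text
time: 9.7
tool_pos: [0.4903, 0.0634, 0.0059]
eef_rot: [-0.006, -0.707, 0.707, 0.006]
contact_force: [-1.2, -1.1, -0.7]
finger_gap: 0.0452
```

```bash
python3 -c "
from h import *
c=wshot();c=wshot()
goto(.488,.067,.005,89.5)"
```

```text
t=9.80 p=[0.4908 0.0641 0.0067] jaw=-90.9 q7=-1.81 gap=0.0451 F=[ 0.6 -0.4 -0.1]
  d cm [ 0.28  0.17 -0.29] r deg [-0.  -0.4 -0. ] rows>= 0.1
```

>>> send_rows(
  rows=[
    {"dx":0.2,"dy":0.1,"dz":-0.25,"rx":0,"ry":0,"rz":0,"fingers":120},
    {"dx":0.2,"dy":0.1,"dz":-0.25,"rx":0,"ry":0,"rz":0,"fingers":255},
    {"dx":0.2,"dy":0.1,"dz":-0.25,"rx":0,"ry":0,"rz":0,"fingers":255},
    {"dx":0.2,"dy":0.1,"dz":-0.25,"rx":0,"ry":0,"rz":0,"fingers":255},
    {"dx":0.2,"dy":0.1,"dz":-0.25,"rx":0,"ry":0,"rz":0,"fingers":255},
  ],
)

```text
time: 10.3
tool_pos: [0.4888, 0.0676, 0.0061]
eef_rot: [0.005, 0.707, -0.707, -0.005]
contact_force: [-1.3, 0.5, 5.7]
finger_gap: 0.0126
```

>>> send_rows(
  rows=[
    {"dx":0,"dy":0,"dz":0,"rx":0,"ry":0,"rz":0,"fingers":255},
    {"dx":0,"dy":-1,"dz":0,"rx":0,"ry":0,"rz":0,"fingers":255},
    {"dx":0,"dy":-5,"dz":0,"rx":0,"ry":0,"rz":0,"fingers":255},
    {"dx":0,"dy":-10,"dz":0,"rx":0,"ry":0,"rz":0,"fingers":255},
    {"dx":0,"dy":-14,"dz":0,"rx":0,"ry":0,"rz":0,"fingers":255},
  ],
)

```text
time: 10.8
tool_pos: [0.4886, 0.0673, 0.1481]
eef_rot: [0.006, 0.707, -0.707, -0.005]
contact_force: [1.4, 0.2, -1.3]
finger_gap: 0.0127
```

```bash
python3 -c "
from h import *
gobox(.04,0,.16)"
```

```text
t=10.80 p=[0.4886 0.0673 0.1481] jaw=-90.8 q7=-1.80 gap=0.0127 F=[ 1.4  0.2 -1.3]
  d cm [-9.3  -1.19 32.07] r deg [ 0.  50.  -0.1] rows>= 6.7
```

Gripped: 12.7 mm, the same offset from true size as the barrel. Next I'll carry the cap to the box.

>>> send_rows(
  rows=[
    {"dx":-1.3,"dy":-0.3,"dz":4.6,"rx":0,"ry":8,"rz":0,"fingers":255},
    {"dx":-2.6,"dy":-0.6,"dz":9.2,"rx":0,"ry":16,"rz":0,"fingers":255},
    {"dx":-3.9,"dy":-0.9,"dz":13.8,"rx":0,"ry":24,"rz":0,"fingers":255},
    {"dx":-5.2,"dy":-1.2,"dz":18.4,"rx":0,"ry":32,"rz":0,"fingers":255},
    {"dx":-6.5,"dy":-1.2,"dz":23,"rx":0,"ry":40,"rz":0,"fingers":255},
  ],
)

```text
time: 11.3
tool_pos: [0.5505, -0.1654, 0.1588]
eef_rot: [0.249, 0.662, -0.662, -0.248]
contact_force: [1.1, -0.4, -0.9]
finger_gap: 0.0128
```

```bash
python3 -c "
from h import *
gobox(.04,0,.09)"
```

```text
t=11.30 p=[ 0.5505 -0.1654  0.1588] jaw=-131.2 q7=-1.92 gap=0.0128 F=[ 1.1 -0.4 -0.9]
  d cm [-7.85  6.88  5.  ] r deg [ 0.1  9.6 -0.1] rows>= 2.3
```

>>> send_rows(
  rows=[
    {"dx":-2.6,"dy":1,"dz":1.7,"rx":0,"ry":3,"rz":0,"fingers":255},
    {"dx":-5.2,"dy":2.5,"dz":3.4,"rx":0,"ry":6,"rz":0,"fingers":255},
    {"dx":-7.8,"dy":5,"dz":5,"rx":0,"ry":9.6,"rz":0,"fingers":255},
    {"dx":-7.8,"dy":6.9,"dz":5,"rx":0,"ry":9.6,"rz":0,"fingers":255},
    {"dx":-7.8,"dy":6.9,"dz":5,"rx":0,"ry":9.6,"rz":0,"fingers":255},
  ],
)

```text
time: 11.8
tool_pos: [0.5741, -0.2524, 0.0861]
eef_rot: [-0.3, -0.639, 0.64, 0.304]
contact_force: [-1.1, 1.5, -0.5]
finger_gap: 0.0124
```

```bash
python3 -c "
from h import *
for i in range(3): gobox(.04,0,.013);wshot('w7')"
```

```text
t=11.80 p=[ 0.5741 -0.2524  0.0861] jaw=-140.5 q7=-1.92 gap=0.0124 F=[-1.1  1.5 -0.5]
  d cm [-0.39  7.31 -0.08] r deg [-0.1  0.3  0.3] rows>= 1.5
t=11.85 p=[ 0.5752 -0.2516  0.0876] jaw=-140.4 q7=-1.92 gap=0.0126 F=[-0.3  0.2 -0.4]
  d cm [-0.36  7.46  0.06] r deg [-0.1  0.4  0.2] rows>= 1.5
t=11.90 p=[ 0.5763 -0.2514  0.0887] jaw=-140.4 q7=-1.92 gap=0.0124 F=[0.3 0.4 0.2]
  d cm [-0.3   7.57  0.17] r deg [0.  0.4 0.1] rows>= 1.5
```

View pics/w7.png

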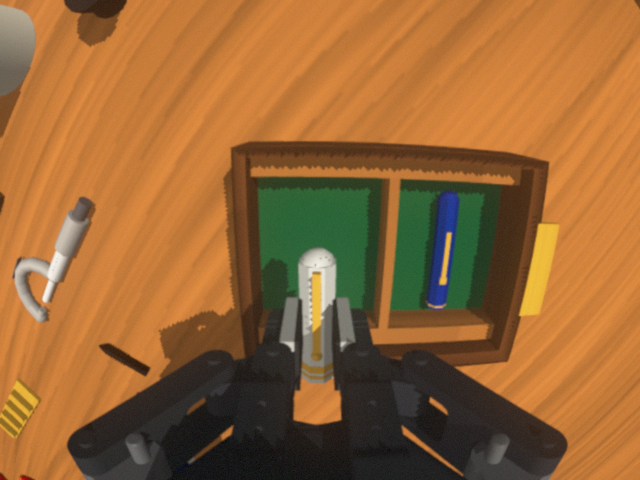

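The barrel lies in the label-side compartment at (443,250), and the cap is gripped centrally above its own compartment. Lowering.

>>> send_rows(
  rows=[
    {"dx":-0.3,"dy":2.5,"dz":0.1,"rx":0,"ry":0,"rz":0,"fingers":255},
    {"dx":-0.3,"dy":5,"dz":0.1,"rx":0,"ry":0,"rz":0,"fingers":255},
    {"dx":-0.3,"dy":6.6,"dz":0.1,"rx":0,"ry":0,"rz":0,"fingers":255},
    {"dx":-0.3,"dy":7.3,"dz":0.1,"rx":0,"ry":0,"rz":0,"fingers":255},
    {"dx":-0.3,"dy":7.5,"dz":0.1,"rx":0,"ry":0,"rz":0,"fingers":255},
  ],
)

```text
time: 12.45
tool_pos: [0.5777, -0.2549, 0.0134]
eef_rot: [0.301, 0.64, -0.64, -0.301]
contact_force: [-0.2, 0.2, 0.0]
finger_gap: 0.0126
```

>>> send_rows(
  rows=[
    {"dx":0,"dy":0.1,"dz":0,"rx":0,"ry":0,"rz":0,"fingers":255},
    {"dx":0,"dy":0.15,"dz":0,"rx":0,"ry":0,"rz":0,"fingers":255},
    {"dx":0,"dy":0.2,"dz":0,"rx":0,"ry":0,"rz":0,"fingers":255},
    {"dx":0,"dy":0.2,"dz":0,"rx":0,"ry":0,"rz":0,"fingers":255},
    {"dx":0,"dy":0.2,"dz":0,"rx":0,"ry":0,"rz":0,"fingers":255},
  ],
)

```text
time: 12.95
tool_pos: [0.5777, -0.2554, 0.0116]
eef_rot: [0.301, 0.64, -0.64, -0.301]
contact_force: [-0.6, -0.1, -0.2]
finger_gap: 0.0125
```

```bash
python3 -c "
from h import *
gobox(.04,0,.012)"
```

```text
t=12.95 p=[ 0.5777 -0.2554  0.0116] jaw=-140.4 q7=-1.90 gap=0.0125 F=[-0.6 -0.1 -0.2]
  d cm [ 0.11 -0.04  0.02] r deg [ 0.   0.4 -0. ] rows>= 0.0
```

>>> send_rows(
  rows=[
    {"dx":0,"dy":0.05,"dz":0,"rx":0,"ry":0,"rz":0,"fingers":255},
    {"dx":0,"dy":0.05,"dz":0,"rx":0,"ry":0,"rz":0,"fingers":255},
    {"dx":0,"dy":0.05,"dz":0,"rx":0,"ry":0,"rz":0,"fingers":210},
    {"dx":0,"dy":0.05,"dz":0,"rx":0,"ry":0,"rz":0,"fingers":160},
    {"dx":0,"dy":0.05,"dz":0,"rx":0,"ry":0,"rz":0,"fingers":160},
  ],
)

```text
time: 13.45
tool_pos: [0.5775, -0.2553, 0.0107]
eef_rot: [0.301, 0.64, -0.64, -0.301]
contact_force: [-0.0, 0.9, 0.4]
finger_gap: 0.0316
```

>>> send_rows(
  rows=[
    {"dx":0,"dy":0,"dz":0,"rx":0,"ry":0,"rz":0,"fingers":160},
    {"dx":0,"dy":-2,"dz":0,"rx":0,"ry":0,"rz":0,"fingers":160},
    {"dx":0,"dy":-6,"dz":0,"rx":0,"ry":0,"rz":0,"fingers":160},
    {"dx":0,"dy":-11,"dz":0,"rx":0,"ry":0,"rz":0,"fingers":140},
    {"dx":0,"dy":-16,"dz":0,"rx":0,"ry":0,"rz":0,"fingers":110},
  ],
)

```text
time: 13.95
tool_pos: [0.577, -0.2551, 0.1721]
eef_rot: [-0.301, -0.64, 0.64, 0.302]
contact_force: [1.0, -1.0, 0.5]
finger_gap: 0.0483
```

```bash
python3 -c "
from parts import *
c=wshot();c=wshot();w=wshot('w8');C,S=np.cos(BOX[2]),np.sin(BOX[2])
for n,k,roi in(('barrel',['blue'],(330,140,500,320)),('cap',['grey','gold'],(215,120,370,270))):
  c,a,L,W=pca(w,k,roi,.0125);d=c-BOX[:2]
  print(n,C*d[0]+S*d[1],-S*d[0]+C*d[1],a-np.degrees(BOX[2]),L)
goto(.4885,.267,.16,45)"
```

```text
barrel -0.03969613771440988 -0.0009487784458861621 -90.25810035735847 0.07810848
cap 0.03980494237578671 0.00020792009810623874 -89.53419288665535 0.06656733
t=14.10 p=[ 0.58   -0.2566  0.1749] jaw=-140.4 q7=-1.93 gap=0.0486 F=[-1.   0.8 -0.2]
  d cm [ 46.2    1.25 -26.29] r deg [ 0.2 -5.4 -0.4] rows>= 10.6
```

View pics/w8.png

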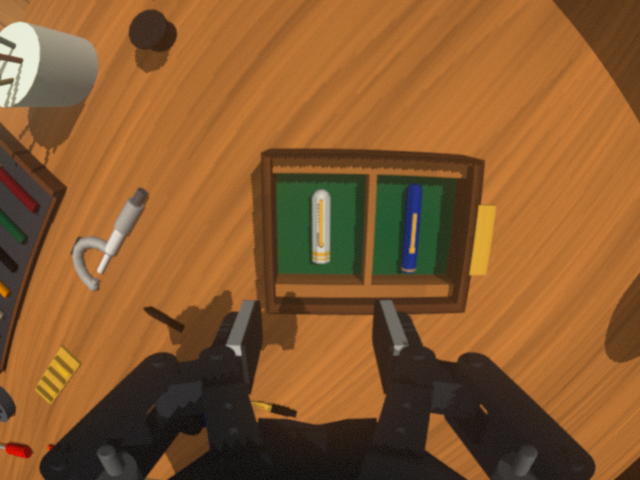

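Checks: the barrel is at (-39.7, -0.9) mm and the cap at (39.8, 0.2) mm in the box frame, both aligned within 0.5°. Next is the tray, with the wrist turned the other way to keep joint 7 in range.

Run:
```python
from h import *
w=dict(np.load("w8.npz"))
from fit import model,least_squares
m=np.array([(.086,-.066,.05),(-.086,-.066,.05),(.086,.066,.05),(-.086,.066,.05)])
f=lambda p:(wproj(w,model(p,m))-np.array([(262.5,150),(484.5,159),(268,313.5),(466,312.5)])).ravel()
r=least_squares(f,[.546,-.277,.68],loss="soft_l1");print("box",r.x.round(4),f(r.x).round(1))
s,p,R=pose();step=(np.array([.4885,.267,.175])-p)/4
for k in range(4):
    a=np.radians(-140.4+41*k);tz=np.array([np.cos(a),np.sin(a),0]);ty=np.array([0,0,-1.]);tx=np.cross(ty,tz)
    print(k,(np.array([tx,ty,tz])@step*100).round(2))
```

```text
box [ 0.545  -0.2825  0.6812] [-0.2  1.3  1.8  0.2 -0.4 -0.6 -0.2 -0.9]
0 [11.54 -0.   -6.58]
1 [  4.39  -0.   -12.54]
2 [ -4.91  -0.   -12.35]
3 [-11.81  -0.    -6.1 ]
```

>>> send_rows(
  rows=[
    {"dx":2.3,"dy":0,"dz":-1.3,"rx":0,"ry":-8.2,"rz":0,"fingers":110},
    {"dx":4.6,"dy":0,"dz":-2.6,"rx":0,"ry":-16.4,"rz":0,"fingers":110},
    {"dx":6.9,"dy":0,"dz":-3.9,"rx":0,"ry":-24.6,"rz":0,"fingers":110},
    {"dx":9.2,"dy":0,"dz":-5.2,"rx":0,"ry":-32.8,"rz":0,"fingers":110},
    {"dx":11.5,"dy":0,"dz":-6.6,"rx":0,"ry":-41,"rz":0,"fingers":110},
  ],
)

```text
time: 14.6
tool_pos: [0.5538, -0.1234, 0.1694]
eef_rot: [0.055, 0.705, -0.705, -0.057]
contact_force: [-0.1, -0.9, -0.4]
finger_gap: 0.049
```

>>> send_rows(
  rows=[
    {"dx":0.9,"dy":0,"dz":-2.5,"rx":0,"ry":-8.2,"rz":0,"fingers":110},
    {"dx":1.8,"dy":0,"dz":-5,"rx":0,"ry":-16.4,"rz":0,"fingers":110},
    {"dx":2.6,"dy":0,"dz":-7.5,"rx":0,"ry":-24.6,"rz":0,"fingers":110},
    {"dx":3.5,"dy":0,"dz":-10,"rx":0,"ry":-32.8,"rz":0,"fingers":110},
    {"dx":4.4,"dy":0,"dz":-12.5,"rx":0,"ry":-41,"rz":0,"fingers":110},
  ],
)

```text
time: 15.1
tool_pos: [0.531, 0.007, 0.1695]
eef_rot: [-0.195, 0.68, -0.68, 0.194]
contact_force: [0.4, 0.7, -0.5]
finger_gap: 0.0486
```

>>> send_rows(
  rows=[
    {"dx":-1,"dy":0,"dz":-2.5,"rx":0,"ry":-8.2,"rz":0,"fingers":110},
    {"dx":-2,"dy":0,"dz":-5,"rx":0,"ry":-16.4,"rz":0,"fingers":110},
    {"dx":-3,"dy":0,"dz":-7.5,"rx":0,"ry":-24.6,"rz":0,"fingers":110},
    {"dx":-4,"dy":0,"dz":-10,"rx":0,"ry":-32.8,"rz":0,"fingers":110},
    {"dx":-4.9,"dy":0,"dz":-12.3,"rx":0,"ry":-41,"rz":0,"fingers":110},
  ],
)

```text
time: 15.6
tool_pos: [0.5083, 0.1375, 0.1696]
eef_rot: [-0.421, 0.569, -0.568, 0.42]
contact_force: [0.5, 0.6, -0.4]
finger_gap: 0.0482
```

```bash
sed -i 's/^BOX=.*/BOX=np.array([.5455,-.2812,.683])/' h.py; python3 -c "
from h import *
goto(.4885,.267,.16,45)"
```

```text
t=15.60 p=[0.5083 0.1375 0.1696] jaw=-17.1 q7=-0.92 gap=0.0482 F=[ 0.5  0.6 -0.4]
  d cm [-11.79   0.97  -5.69] r deg [  0.1 -62.1  -0. ] rows>= 7.2
```

>>> send_rows(
  rows=[
    {"dx":-2.4,"dy":0,"dz":-1.1,"rx":0,"ry":-8.4,"rz":0,"fingers":110},
    {"dx":-4.8,"dy":0,"dz":-2.3,"rx":0,"ry":-16.8,"rz":0,"fingers":110},
    {"dx":-7.2,"dy":0,"dz":-3.4,"rx":0,"ry":-25.2,"rz":0,"fingers":110},
    {"dx":-9.6,"dy":0,"dz":-4.6,"rx":0,"ry":-33.6,"rz":0,"fingers":110},
    {"dx":-11.8,"dy":0,"dz":-5.7,"rx":0,"ry":-42,"rz":0,"fingers":110},
  ],
)

```text
time: 16.1
tool_pos: [0.4893, 0.267, 0.1695]
eef_rot: [0.597, -0.381, 0.379, -0.596]
contact_force: [-0.2, -1.0, 0.0]
finger_gap: 0.0484
```

>>> send_rows(
  rows=[
    {"dx":0,"dy":0,"dz":0,"rx":0,"ry":-8,"rz":0,"fingers":110},
    {"dx":0,"dy":0,"dz":0,"rx":0,"ry":-16,"rz":0,"fingers":110},
    {"dx":0,"dy":0,"dz":0,"rx":0,"ry":-20,"rz":0,"fingers":110},
    {"dx":0,"dy":0,"dz":0,"rx":0,"ry":-20,"rz":0,"fingers":110},
    {"dx":0,"dy":0,"dz":0,"rx":0,"ry":-20,"rz":0,"fingers":110},
  ],
)

```text
time: 16.6
tool_pos: [0.4901, 0.2656, 0.1699]
eef_rot: [0.652, -0.274, 0.273, -0.652]
contact_force: [-0.6, 0.1, -0.5]
finger_gap: 0.0485
```

```bash
python3 -c "
from h import *
wshot();wshot()
goto(.4885,.267,.06,45);wshot('w9')"
```

```text
t=16.70 p=[0.4904 0.2658 0.1704] jaw=44.5 q7=-0.28 gap=0.0488 F=[ 0.1  0.6 -0. ]
  d cm [-0.21 11.04 -0.04] r deg [ 0.  -0.5 -0. ] rows>= 2.2
```

View pics/w9.png

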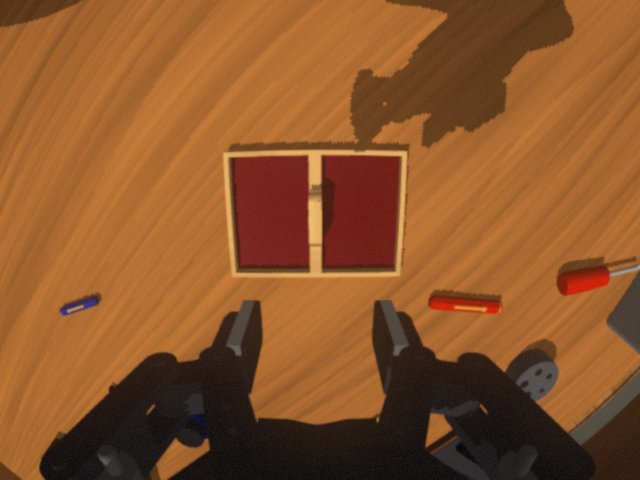

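Run:
```python
from h import *
from fit import model,least_squares
w=dict(np.load("w9.npz"))
for h in(.014,.018):
    m=np.array([(-.075,.055,h),(.075,.055,h),(-.075,-.055,h),(.075,-.055,h)])
    f=lambda p:(wproj(w,model(p,m))-np.array([(223,152),(408,151),(231.5,277),(401,276)])).ravel()
    r=least_squares(f,[.489,.267,.785],loss="soft_l1");print(h,r.x.round(4),f(r.x).round(1))
goto(r.x[0],r.x[1],.06,np.degrees(r.x[2]))
```

```text
0.014 [0.487  0.2682 0.7827] [ 0.5  0.2 -0.5  0.1  1.  -0.4 -0.8 -0.1]
0.018 [0.4864 0.2688 0.7826] [-0.7 -0.4  0.7 -0.5 -0.1  0.5  0.1  0.8]
t=16.75 p=[0.4904 0.2658 0.1705] jaw=44.5 q7=-0.28 gap=0.0484 F=[0.2 0.2 0.7]
  d cm [-0.49 11.05 -0.07] r deg [ 0.  -0.3 -0. ] rows>= 2.2
```

>>> send_rows(
  rows=[
    {"dx":-0.2,"dy":3.5,"dz":0,"rx":0,"ry":-0.3,"rz":0,"fingers":120},
    {"dx":-0.45,"dy":7,"dz":0,"rx":0,"ry":-0.3,"rz":0,"fingers":120},
    {"dx":-0.45,"dy":10,"dz":0,"rx":0,"ry":-0.3,"rz":0,"fingers":120},
    {"dx":-0.45,"dy":11,"dz":0,"rx":0,"ry":-0.3,"rz":0,"fingers":120},
    {"dx":-0.45,"dy":11,"dz":0,"rx":0,"ry":-0.3,"rz":0,"fingers":120},
  ],
)

```text
time: 17.25
tool_pos: [0.4867, 0.2688, 0.0599]
eef_rot: [0.654, -0.272, 0.271, -0.652]
contact_force: [0.1, -0.0, 0.0]
finger_gap: 0.045
```

```bash
python3 -c "
from h import *
cams.capture('side');cams.capture('side')
goto(.4868,.2685,.01,44.85)"
```

```text
t=17.35 p=[0.4881 0.2699 0.0619] jaw=44.9 q7=-0.41 gap=0.0454 F=[0.6 0.6 0.9]
  d cm [ 0.01  5.19 -0.2 ] r deg [-0.1  0.   0. ] rows>= 1.0
```

>>> send_rows(
  rows=[
    {"dx":0,"dy":1.5,"dz":-0.1,"rx":0,"ry":0,"rz":0,"fingers":120},
    {"dx":0,"dy":3,"dz":-0.1,"rx":0,"ry":0,"rz":0,"fingers":120},
    {"dx":0,"dy":4.2,"dz":-0.1,"rx":0,"ry":0,"rz":0,"fingers":120},
    {"dx":0,"dy":5,"dz":-0.1,"rx":0,"ry":0,"rz":0,"fingers":120},
    {"dx":0,"dy":5,"dz":-0.1,"rx":0,"ry":0,"rz":0,"fingers":120},
  ],
)

```text
time: 17.85
tool_pos: [0.4862, 0.2681, 0.0098]
eef_rot: [0.654, -0.272, 0.271, -0.652]
contact_force: [-0.2, 0.3, 0.3]
finger_gap: 0.0453
```

>>> send_rows(
  rows=[
    {"dx":0,"dy":0,"dz":0,"rx":0,"ry":0,"rz":0,"fingers":255},
    {"dx":0,"dy":0,"dz":0,"rx":0,"ry":0,"rz":0,"fingers":255},
    {"dx":0,"dy":0,"dz":0,"rx":0,"ry":0,"rz":0,"fingers":255},
    {"dx":0,"dy":0,"dz":0,"rx":0,"ry":0,"rz":0,"fingers":255},
    {"dx":0,"dy":0,"dz":0,"rx":0,"ry":0,"rz":0,"fingers":255},
  ],
)

```text
time: 18.35
tool_pos: [0.4872, 0.2688, 0.0115]
eef_rot: [-0.653, 0.271, -0.272, 0.653]
contact_force: [0.2, 0.5, 6.1]
finger_gap: 0.0088
```

```bash
python3 -c "
from h import *
goto(.4868,.2685,.01,44.85)"
```

```text
t=18.35 p=[0.4872 0.2688 0.0115] jaw=44.9 q7=-0.48 gap=0.0088 F=[0.2 0.5 6.1]
  d cm [-0.01  0.15 -0.05] r deg [-0.1  0.   0. ] rows>= 0.0
```

>>> send_rows(
  rows=[
    {"dx":0,"dy":-1,"dz":0,"rx":0,"ry":0,"rz":0,"fingers":255},
    {"dx":0,"dy":-4,"dz":0,"rx":0,"ry":0,"rz":0,"fingers":255},
    {"dx":0,"dy":-8,"dz":0,"rx":0,"ry":0,"rz":0,"fingers":255},
    {"dx":0,"dy":-12,"dz":0,"rx":0,"ry":0,"rz":0,"fingers":255},
    {"dx":0,"dy":-16,"dz":0,"rx":0,"ry":0,"rz":0,"fingers":255},
  ],
)

```text
time: 18.85
tool_pos: [0.4862, 0.268, 0.1725]
eef_rot: [0.653, -0.272, 0.271, -0.653]
contact_force: [0.8, 0.0, -2.4]
finger_gap: 0.0084
```

```bash
python3 -c "
from h import *
cams.capture('side');gobox(0,0,.17);cams.capture('side');gobox(0,0,.17)"
```

```text
t=18.90 p=[0.489  0.2708 0.1787] jaw=44.9 q7=-0.28 gap=0.0088 F=[0.4 0.6 2.3]
  d cm [ 43.1    0.64 -34.96] r deg [-0.5  5.8  0.1] rows>= 11.1
t=18.95 p=[0.4891 0.2708 0.1762] jaw=44.9 q7=-0.29 gap=0.0088 F=[ 0.5  0.3 -2. ]
  d cm [ 43.11   0.37 -34.94] r deg [-0.5  5.7  0.1] rows>= 11.1
```

>>> send_rows(
  rows=[
    {"dx":3,"dy":0,"dz":-2.4,"rx":0,"ry":0,"rz":0,"fingers":255},
    {"dx":6.6,"dy":0,"dz":-5.3,"rx":0,"ry":0,"rz":0,"fingers":255},
    {"dx":10.2,"dy":0,"dz":-8.2,"rx":0,"ry":0,"rz":0,"fingers":255},
    {"dx":13.8,"dy":0,"dz":-11.1,"rx":0,"ry":0,"rz":0,"fingers":255},
    {"dx":17.4,"dy":0,"dz":-14,"rx":0,"ry":0,"rz":0,"fingers":255},
  ],
)

```text
time: 19.45
tool_pos: [0.5096, 0.0443, 0.1704]
eef_rot: [0.653, -0.272, 0.271, -0.653]
contact_force: [0.3, -0.4, -1.2]
finger_gap: 0.0085
```

>>> send_rows(
  rows=[
    {"dx":3.6,"dy":0,"dz":-2.9,"rx":0,"ry":1,"rz":0,"fingers":255},
    {"dx":7.2,"dy":0,"dz":-5.8,"rx":0,"ry":2,"rz":0,"fingers":255},
    {"dx":10.8,"dy":0,"dz":-8.7,"rx":0,"ry":3,"rz":0,"fingers":255},
    {"dx":14.4,"dy":0,"dz":-11.6,"rx":0,"ry":4,"rz":0,"fingers":255},
    {"dx":18,"dy":0,"dz":-14.6,"rx":0,"ry":5.7,"rz":0,"fingers":255},
  ],
)

```text
time: 19.95
tool_pos: [0.533, -0.1861, 0.1703]
eef_rot: [0.639, -0.304, 0.303, -0.639]
contact_force: [0.6, 1.6, -1.6]
finger_gap: 0.009
```

```bash
python3 -c "
from h import *
gobox(0,0,.15)"
```

```text
t=19.95 p=[ 0.533  -0.1861  0.1703] jaw=39.1 q7=0.45 gap=0.0090 F=[ 0.6  1.6 -1.6]
  d cm [ 8.17  2.02 -5.03] r deg [ 0.  -0.  -0.1] rows>= 2.0
```

>>> send_rows(
  rows=[
    {"dx":2.5,"dy":0.5,"dz":-1.5,"rx":0,"ry":0,"rz":0,"fingers":255},
    {"dx":5,"dy":1,"dz":-3,"rx":0,"ry":0,"rz":0,"fingers":255},
    {"dx":7.2,"dy":1.5,"dz":-4.5,"rx":0,"ry":0,"rz":0,"fingers":255},
    {"dx":8.1,"dy":2,"dz":-5,"rx":0,"ry":0,"rz":0,"fingers":255},
    {"dx":8.1,"dy":2,"dz":-5,"rx":0,"ry":0,"rz":0,"fingers":255},
  ],
)

```text
time: 20.45
tool_pos: [0.5449, -0.2798, 0.1493]
eef_rot: [0.638, -0.305, 0.304, -0.638]
contact_force: [-0.9, -0.4, -1.1]
finger_gap: 0.0089
```

```bash
python3 -c "
from h import *
wshot();wshot();gobox(0,0,.1);wshot('w10')"
```

```text
t=20.55 p=[ 0.546  -0.2765  0.1506] jaw=39.3 q7=0.60 gap=0.0087 F=[ 1.2  0.5 -0.6]
  d cm [ 0.34  5.06 -0.34] r deg [-0.   0.1 -0.1] rows>= 1.0
```

View pics/w10.png

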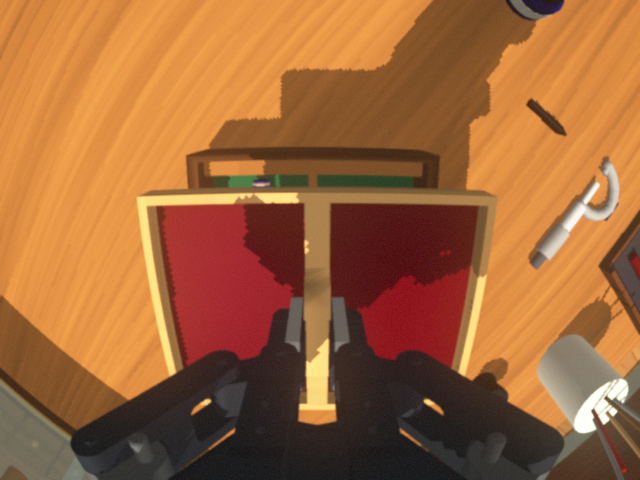

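Run:
```python
from h import *
w=dict(np.load("w10.npz"));C,S=np.cos(BOX[2]),np.sin(BOX[2])
def inb(p):
    d=p[:,:2]-BOX[:2];return np.c_[C*d[:,0]+S*d[:,1],-S*d[:,0]+C*d[:,1]]
print("box rim",inb(wplane(w,[(187,155),(438.5,154)],.05)).round(4).tolist(),"expect (-+.086,.066)")
for h in(.154,.158):print("tray",inb(wplane(w,[(138,196),(496,195)],h)).round(4).tolist(),"expect (-+.075,.055)")
gobox(0,0,.1)
```

```text
box rim [[-0.0843, 0.0656], [0.0857, 0.0664]] expect (-+.086,.066)
tray [[-0.0701, 0.0583], [0.0777, 0.0591]] expect (-+.075,.055)
tray [[-0.068, 0.059], [0.0756, 0.0598]] expect (-+.075,.055)
t=20.60 p=[ 0.5463 -0.2761  0.151 ] jaw=39.3 q7=0.60 gap=0.0088 F=[-0.3 -0.3 -1. ]
  d cm [ 0.34  5.1  -0.39] r deg [-0.1  0.2 -0.1] rows>= 1.0
```

>>> send_rows(
  rows=[
    {"dx":0.3,"dy":2,"dz":-0.3,"rx":0,"ry":0.2,"rz":0,"fingers":255},
    {"dx":0.3,"dy":4,"dz":-0.3,"rx":0,"ry":0.2,"rz":0,"fingers":255},
    {"dx":0.3,"dy":6,"dz":-0.3,"rx":0,"ry":0.2,"rz":0,"fingers":255},
    {"dx":0.3,"dy":7.5,"dz":-0.3,"rx":0,"ry":0.2,"rz":0,"fingers":255},
    {"dx":0.3,"dy":7.5,"dz":-0.3,"rx":0,"ry":0.2,"rz":0,"fingers":255},
  ],
)

```text
time: 21.1
tool_pos: [0.5446, -0.281, 0.0742]
eef_rot: [-0.638, 0.305, -0.303, 0.639]
contact_force: [0.2, -0.2, -1.7]
finger_gap: 0.0084
```

>>> send_rows(
  rows=[
    {"dx":0,"dy":0,"dz":0,"rx":0,"ry":0,"rz":0,"fingers":255},
    {"dx":0,"dy":0,"dz":0,"rx":0,"ry":0,"rz":0,"fingers":255},
    {"dx":0,"dy":0,"dz":0,"rx":0,"ry":0,"rz":0,"fingers":255},
    {"dx":0,"dy":0,"dz":0,"rx":0,"ry":0,"rz":0,"fingers":255},
    {"dx":0,"dy":0,"dz":0,"rx":0,"ry":0,"rz":0,"fingers":255},
  ],
)

```text
time: 21.6
tool_pos: [0.5459, -0.283, 0.0763]
eef_rot: [0.638, -0.304, 0.305, -0.638]
contact_force: [-0.1, -0.7, -1.6]
finger_gap: 0.0089
```

```bash
python3 -c "
from h import *
gobox(0.0005,0,.0405);cams.capture('side');gobox(0.0005,0,.0405)"
```

```text
t=21.60 p=[ 0.5459 -0.283   0.0763] jaw=38.9 q7=0.53 gap=0.0089 F=[-0.1 -0.7 -1.6]
  d cm [-0.17  3.58  0.13] r deg [-0.  -0.2  0. ] rows>= 0.7
t=21.65 p=[ 0.5458 -0.2829  0.0761] jaw=39.0 q7=0.53 gap=0.0086 F=[-0.3 -0.1 -1. ]
  d cm [-0.16  3.56  0.14] r deg [-0.  -0.2  0. ] rows>= 0.7
```

Settled within 2 mm of the target. Lowering gently with a small correction.

>>> send_rows(
  rows=[
    {"dx":-0.15,"dy":0.5,"dz":0.1,"rx":0,"ry":-0.1,"rz":0,"fingers":255},
    {"dx":-0.15,"dy":1,"dz":0.1,"rx":0,"ry":-0.1,"rz":0,"fingers":255},
    {"dx":-0.15,"dy":1.6,"dz":0.1,"rx":0,"ry":-0.1,"rz":0,"fingers":255},
    {"dx":-0.15,"dy":2.2,"dz":0.1,"rx":0,"ry":-0.1,"rz":0,"fingers":255},
    {"dx":-0.15,"dy":2.8,"dz":0.1,"rx":0,"ry":-0.1,"rz":0,"fingers":255},
  ],
)

```text
time: 22.15
tool_pos: [0.5454, -0.281, 0.0471]
eef_rot: [0.638, -0.304, 0.304, -0.638]
contact_force: [0.1, 0.4, -1.7]
finger_gap: 0.0084
```

>>> send_rows(
  rows=[
    {"dx":0,"dy":0.2,"dz":0,"rx":0,"ry":0,"rz":0,"fingers":255},
    {"dx":0,"dy":0.4,"dz":0,"rx":0,"ry":0,"rz":0,"fingers":255},
    {"dx":0,"dy":0.6,"dz":0,"rx":0,"ry":0,"rz":0,"fingers":255},
    {"dx":0,"dy":0.7,"dz":0,"rx":0,"ry":0,"rz":0,"fingers":255},
    {"dx":0,"dy":0.7,"dz":0,"rx":0,"ry":0,"rz":0,"fingers":255},
  ],
)

```text
time: 22.65
tool_pos: [0.5456, -0.281, 0.0408]
eef_rot: [-0.638, 0.304, -0.304, 0.638]
contact_force: [0.1, 0.1, -1.1]
finger_gap: 0.0088
```

```bash
python3 -c "
from h import *
gobox(0.0005,0,.0405)"
```

```text
t=22.65 p=[ 0.5456 -0.281   0.0408] jaw=39.1 q7=0.50 gap=0.0088 F=[ 0.1  0.1 -1.1]
  d cm [0.01 0.03 0.03] r deg [-0.  -0.1  0. ] rows>= 0.0
```

>>> send_rows(
  rows=[
    {"dx":0,"dy":0.04,"dz":0,"rx":0,"ry":0,"rz":0,"fingers":255},
    {"dx":0,"dy":0.08,"dz":0,"rx":0,"ry":0,"rz":0,"fingers":255},
    {"dx":0,"dy":0.12,"dz":0,"rx":0,"ry":0,"rz":0,"fingers":255},
    {"dx":0,"dy":0.16,"dz":0,"rx":0,"ry":0,"rz":0,"fingers":255},
    {"dx":0,"dy":0.16,"dz":0,"rx":0,"ry":0,"rz":0,"fingers":255},
  ],
)

```text
time: 23.15
tool_pos: [0.5457, -0.281, 0.0405]
eef_rot: [0.639, -0.304, 0.304, -0.638]
contact_force: [-2.9, 0.8, 8.5]
finger_gap: 0.0088
```

Contact at 0.0405, exactly the expected seated height. Opening modestly, then lifting.

>>> send_rows(
  rows=[
    {"dx":0,"dy":-0.05,"dz":0,"rx":0,"ry":0,"rz":0,"fingers":255},
    {"dx":0,"dy":-0.05,"dz":0,"rx":0,"ry":0,"rz":0,"fingers":220},
    {"dx":0,"dy":-0.05,"dz":0,"rx":0,"ry":0,"rz":0,"fingers":170},
    {"dx":0,"dy":-0.05,"dz":0,"rx":0,"ry":0,"rz":0,"fingers":145},
    {"dx":0,"dy":-0.05,"dz":0,"rx":0,"ry":0,"rz":0,"fingers":145},
  ],
)

```text
time: 23.65
tool_pos: [0.5456, -0.281, 0.0396]
eef_rot: [-0.638, 0.304, -0.304, 0.638]
contact_force: [-0.2, -0.3, 0.4]
finger_gap: 0.0368
```

>>> send_rows(
  rows=[
    {"dx":0,"dy":-0.5,"dz":0,"rx":0,"ry":0,"rz":0,"fingers":145},
    {"dx":0,"dy":-3,"dz":0,"rx":0,"ry":0,"rz":0,"fingers":145},
    {"dx":0,"dy":-7,"dz":0,"rx":0,"ry":0,"rz":0,"fingers":145},
    {"dx":0,"dy":-11,"dz":0,"rx":0,"ry":0,"rz":0,"fingers":140},
    {"dx":0,"dy":-15,"dz":0,"rx":0,"ry":0,"rz":0,"fingers":130},
  ],
)

```text
time: 24.15
tool_pos: [0.5454, -0.2808, 0.1915]
eef_rot: [-0.638, 0.304, -0.304, 0.639]
contact_force: [0.9, -0.4, -0.7]
finger_gap: 0.0417
```

```bash
python3 -c "
from h import *
wshot();wshot();gobox(0,0,.1);wshot('w11')
goto(.466,-.0602,.12,112)"
```

```text
t=24.25 p=[ 0.5494 -0.2814  0.1959] jaw=39.1 q7=0.63 gap=0.0420 F=[ 0.9 -1.1  0. ]
  d cm [-0.35  9.59 -0.34] r deg [-0.3 -0.1  0.5] rows>= 1.9
t=24.30 p=[ 0.5475 -0.2814  0.1931] jaw=39.1 q7=0.63 gap=0.0417 F=[-0.3  0.1 -0.8]
  d cm [-22.35   7.2    7.58] r deg [  0.1 -72.9   0.4] rows>= 8.5
```

View pics/w11.png

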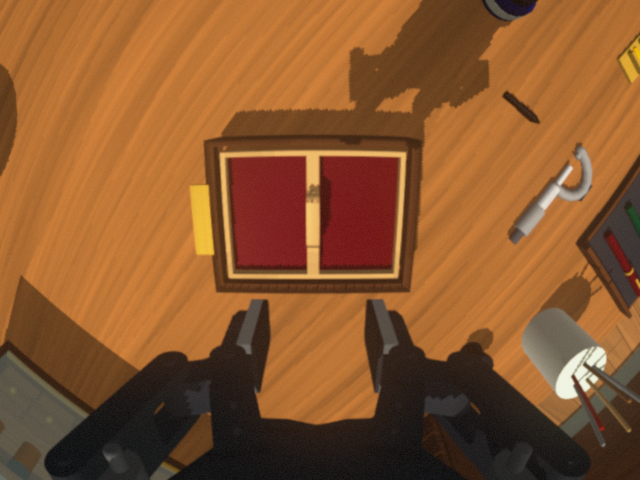

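The tray is seated evenly inside the rim, with the same gap all round. Now the section.

>>> send_rows(
  rows=[
    {"dx":-4,"dy":0,"dz":1.4,"rx":0,"ry":-8.4,"rz":0,"fingers":130},
    {"dx":-8,"dy":0,"dz":2.7,"rx":0,"ry":-16.8,"rz":0,"fingers":130},
    {"dx":-12,"dy":0.5,"dz":4.1,"rx":0,"ry":-25.2,"rz":0,"fingers":130},
    {"dx":-16,"dy":1,"dz":5.4,"rx":0,"ry":-33.6,"rz":0,"fingers":130},
    {"dx":-20,"dy":2,"dz":6.8,"rx":0,"ry":-42,"rz":0,"fingers":130},
  ],
)

```text
time: 24.8
tool_pos: [0.4711, -0.0816, 0.1692]
eef_rot: [-0.705, 0.053, -0.053, 0.705]
contact_force: [0.1, 0.2, -0.6]
finger_gap: 0.0419
```

```bash
python3 -c "
from h import *
goto(.472,-.0577,.12,111.5)"
```

```text
t=24.80 p=[ 0.4711 -0.0816  0.1692] jaw=81.4 q7=0.82 gap=0.0419 F=[ 0.1  0.2 -0.6]
  d cm [-0.26  4.92  2.38] r deg [ -0.  -30.1  -0. ] rows>= 3.5
```

>>> send_rows(
  rows=[
    {"dx":-0.1,"dy":1,"dz":0.6,"rx":0,"ry":-8,"rz":0,"fingers":130},
    {"dx":-0.2,"dy":2,"dz":1.2,"rx":0,"ry":-16,"rz":0,"fingers":130},
    {"dx":-0.2,"dy":4,"dz":2.4,"rx":0,"ry":-24,"rz":0,"fingers":130},
    {"dx":-0.2,"dy":4.9,"dz":2.4,"rx":0,"ry":-30,"rz":0,"fingers":130},
    {"dx":-0.2,"dy":4.9,"dz":2.4,"rx":0,"ry":-30,"rz":0,"fingers":130},
  ],
)

```text
time: 25.3
tool_pos: [0.4723, -0.0585, 0.1188]
eef_rot: [-0.694, -0.128, 0.131, 0.696]
contact_force: [-0.4, -0.3, 0.5]
finger_gap: 0.0419
```

```bash
python3 -c "
from h import *
wshot();wshot();goto(.472,-.0577,.12,111.5);w=wshot('w12')
u=wproj(w,(.478,-.055,.005))[0].astype(int);print(u)
x,y=np.clip(u-[80,60],0,[480,360]);print(x,y)
cv2.imwrite('pics/w12c.png',cv2.resize(w['pixels'][y:y+120,x:x+160,::-1],(640,480),interpolation=cv2.INTER_CUBIC))"
```

```text
t=25.40 p=[ 0.4735 -0.0588  0.1203] jaw=110.9 q7=1.10 gap=0.0418 F=[ 0.9 -1.  -0.2]
  d cm [-0.1   0.03  0.16] r deg [-0.1 -0.6 -0.1] rows>= 0.1
[319 242]
239 182
```

View pics/w12c.png

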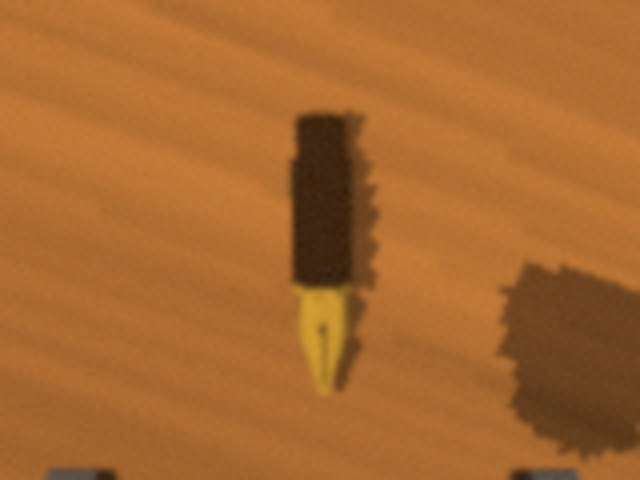

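```bash
python3 -c "
from h import *
w=dict(np.load('w12.npz'))
p=wplane(w,[(319.5,210.5),(319.5,221.5),(319.75,253.75),(320,280.5)],.007);print(p.round(4),np.linalg.norm(np.diff(p,axis=0),axis=1).round(4))
d=p[3]-p[0];print(np.degrees(np.arctan2(d[1],d[0])));g=(p[1]+p[2])/2
goto(g[0],g[1],.0065,np.degrees(np.arctan2(d[1],d[0]))+90)"
```

```text
[[ 0.4549 -0.0638  0.007 ]
 [ 0.4624 -0.0609  0.007 ]
 [ 0.4853 -0.0519  0.007 ]
 [ 0.5053 -0.044   0.007 ]] [0.0081 0.0245 0.0216]
21.477530136405303
t=25.45 p=[ 0.4739 -0.059   0.1207] jaw=110.9 q7=1.11 gap=0.0420 F=[ 1.1 -0.4  0.5]
  d cm [ 0.09 11.42  0.24] r deg [-0.  -0.6 -0. ] rows>= 2.3
```

The section's measured lengths (8, 24.5 and 21.6 mm) match the description. Descending on its grip.

>>> send_rows(
  rows=[
    {"dx":0.1,"dy":3,"dz":0.15,"rx":0,"ry":-0.5,"rz":0,"fingers":130},
    {"dx":0.1,"dy":6.5,"dz":0.15,"rx":0,"ry":-0.5,"rz":0,"fingers":130},
    {"dx":0.1,"dy":9.5,"dz":0.15,"rx":0,"ry":-0.5,"rz":0,"fingers":130},
    {"dx":0.1,"dy":11,"dz":0.15,"rx":0,"ry":-0.5,"rz":0,"fingers":130},
    {"dx":0.1,"dy":11.4,"dz":0.15,"rx":0,"ry":-0.5,"rz":0,"fingers":130},
  ],
)

```text
time: 25.95
tool_pos: [0.4739, -0.0574, 0.0058]
eef_rot: [0.695, 0.131, -0.132, -0.695]
contact_force: [0.0, 0.2, 0.4]
finger_gap: 0.0421
```

```bash
python3 -c "
from h import *
wshot();wshot();goto(.4739,-.0564,.0055,111.5)"
```

```text
t=26.05 p=[ 0.4747 -0.0571  0.007 ] jaw=111.5 q7=0.86 gap=0.0420 F=[ 0.6 -0.3 -0.3]
  d cm [-0.05  0.15  0.1 ] r deg [0. 0. 0.] rows>= 0.0
```

>>> send_rows(
  rows=[
    {"dx":0,"dy":0.1,"dz":0.1,"rx":0,"ry":0,"rz":0,"fingers":255},
    {"dx":0,"dy":0.1,"dz":0.1,"rx":0,"ry":0,"rz":0,"fingers":255},
    {"dx":0,"dy":0.1,"dz":0.1,"rx":0,"ry":0,"rz":0,"fingers":255},
    {"dx":0,"dy":0.1,"dz":0.1,"rx":0,"ry":0,"rz":0,"fingers":255},
    {"dx":0,"dy":0.1,"dz":0.1,"rx":0,"ry":0,"rz":0,"fingers":255},
  ],
)

```text
time: 26.55
tool_pos: [0.4748, -0.0562, 0.0068]
eef_rot: [0.695, 0.133, -0.132, -0.694]
contact_force: [-0.7, 0.2, 4.4]
finger_gap: 0.0075
```

>>> send_rows(
  rows=[
    {"dx":0,"dy":0,"dz":0,"rx":0,"ry":0,"rz":0,"fingers":255},
    {"dx":0,"dy":-1,"dz":0,"rx":0,"ry":0,"rz":0,"fingers":255},
    {"dx":0,"dy":-4,"dz":0,"rx":0,"ry":0,"rz":0,"fingers":255},
    {"dx":0,"dy":-8,"dz":0,"rx":0,"ry":0,"rz":0,"fingers":255},
    {"dx":0,"dy":-13,"dz":0,"rx":0,"ry":0,"rz":0,"fingers":255},
  ],
)

```text
time: 27.05
tool_pos: [0.473, -0.0562, 0.1366]
eef_rot: [-0.694, -0.132, 0.133, 0.695]
contact_force: [1.0, -1.5, -0.1]
finger_gap: 0.0078
```

```bash
python3 -c "
from h import *
gobox(-.04,0,.15)"
```

```text
t=27.05 p=[ 0.473  -0.0562  0.1366] jaw=111.6 q7=1.15 gap=0.0078 F=[ 1.  -1.5 -0.1]
  d cm [ -5.35  -1.36 -24.8 ] r deg [ 0.  72.4 -0.2] rows>= 8.4
```

>>> send_rows(
  rows=[
    {"dx":-0.6,"dy":-0.3,"dz":-2.9,"rx":0,"ry":8.2,"rz":0,"fingers":255},
    {"dx":-1.2,"dy":-0.6,"dz":-5.8,"rx":0,"ry":16.4,"rz":0,"fingers":255},
    {"dx":-1.9,"dy":-0.9,"dz":-8.7,"rx":0,"ry":24.6,"rz":0,"fingers":255},
    {"dx":-2.5,"dy":-1.2,"dz":-11.6,"rx":0,"ry":32.8,"rz":0,"fingers":255},
    {"dx":-3.1,"dy":-1.3,"dz":-14.5,"rx":0,"ry":41,"rz":0,"fingers":255},
  ],
)

```text
time: 27.55
tool_pos: [0.4987, -0.2038, 0.1497]
eef_rot: [0.697, -0.121, 0.122, -0.696]
contact_force: [-0.1, 0.9, -0.6]
finger_gap: 0.0077
```

```bash
python3 -c "
from h import *
gobox(-.04,0,.13)"
```

```text
t=27.55 p=[ 0.4987 -0.2038  0.1497] jaw=70.2 q7=0.90 gap=0.0077 F=[-0.1  0.9 -0.6]
  d cm [ 4.96  1.98 -9.12] r deg [-0.  31.1  0.1] rows>= 3.6
```

>>> send_rows(
  rows=[
    {"dx":1.3,"dy":0.5,"dz":-2.4,"rx":0,"ry":8,"rz":0,"fingers":255},
    {"dx":2.6,"dy":1,"dz":-4.8,"rx":0,"ry":16,"rz":0,"fingers":255},
    {"dx":3.9,"dy":1.5,"dz":-7.2,"rx":0,"ry":24,"rz":0,"fingers":255},
    {"dx":4.9,"dy":2,"dz":-9.1,"rx":0,"ry":31,"rz":0,"fingers":255},
    {"dx":4.9,"dy":2,"dz":-9.1,"rx":0,"ry":31,"rz":0,"fingers":255},
  ],
)

```text
time: 28.05
tool_pos: [0.5136, -0.3085, 0.1284]
eef_rot: [0.639, -0.303, 0.304, -0.638]
contact_force: [-0.0, 0.5, -1.4]
finger_gap: 0.0074
```

```bash
python3 -c "
from h import *
wshot();wshot();gobox(-.04,0,.0405);wshot('w13')"
```

```text
t=28.15 p=[ 0.5143 -0.3041  0.129 ] jaw=39.6 q7=0.64 gap=0.0077 F=[-0.2  0.8 -0.4]
  d cm [ 0.2   8.85 -0.14] r deg [-0.   0.5 -0. ] rows>= 1.8
```

View pics/w13.png

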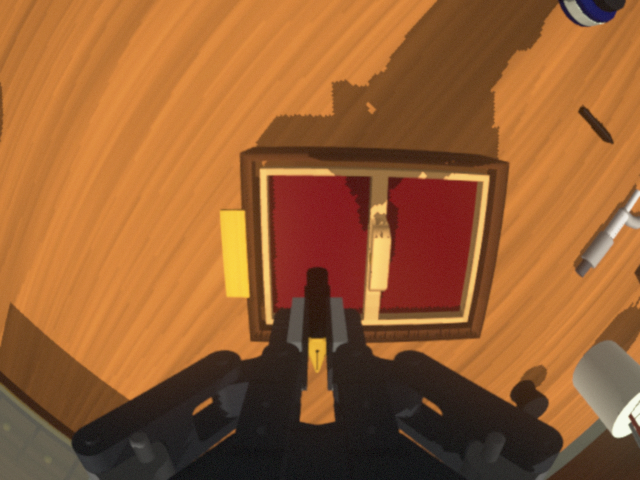

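The section is gripped on its black part, in line with the label-side half. Lowering onto the tray floor.

>>> send_rows(
  rows=[
    {"dx":0.1,"dy":2.5,"dz":-0.1,"rx":0,"ry":0.3,"rz":0,"fingers":255},
    {"dx":0.1,"dy":5,"dz":-0.1,"rx":0,"ry":0.3,"rz":0,"fingers":255},
    {"dx":0.1,"dy":7.2,"dz":-0.1,"rx":0,"ry":0.3,"rz":0,"fingers":255},
    {"dx":0.1,"dy":8.2,"dz":-0.1,"rx":0,"ry":0.3,"rz":0,"fingers":255},
    {"dx":0.1,"dy":8.6,"dz":-0.1,"rx":0,"ry":0.3,"rz":0,"fingers":255},
  ],
)

```text
time: 28.7
tool_pos: [0.5142, -0.3045, 0.0422]
eef_rot: [-0.639, 0.303, -0.302, 0.64]
contact_force: [-0.5, 0.0, -0.1]
finger_gap: 0.0077
```

>>> send_rows(
  rows=[
    {"dx":0,"dy":0.05,"dz":0,"rx":0,"ry":0,"rz":0,"fingers":255},
    {"dx":0,"dy":0.1,"dz":0,"rx":0,"ry":0,"rz":0,"fingers":255},
    {"dx":0,"dy":0.15,"dz":0,"rx":0,"ry":0,"rz":0,"fingers":255},
    {"dx":0,"dy":0.2,"dz":0,"rx":0,"ry":0,"rz":0,"fingers":255},
    {"dx":0,"dy":0.2,"dz":0,"rx":0,"ry":0,"rz":0,"fingers":255},
  ],
)

```text
time: 29.2
tool_pos: [0.5145, -0.3061, 0.0411]
eef_rot: [0.639, -0.303, 0.303, -0.639]
contact_force: [0.0, -0.3, -0.6]
finger_gap: 0.0074
```

```bash
python3 -c "
from h import *
gobox(-.04,0,.040)"
```

```text
t=29.20 p=[ 0.5145 -0.3061  0.0411] jaw=39.3 q7=0.55 gap=0.0074 F=[ 0.  -0.3 -0.6]
  d cm [ 0.03  0.11 -0.02] r deg [-0.   0.1  0. ] rows>= 0.0
```

>>> send_rows(
  rows=[
    {"dx":0,"dy":0.06,"dz":0,"rx":0,"ry":0,"rz":0,"fingers":255},
    {"dx":0,"dy":0.1,"dz":0,"rx":0,"ry":0,"rz":0,"fingers":255},
    {"dx":0,"dy":0.14,"dz":0,"rx":0,"ry":0,"rz":0,"fingers":255},
    {"dx":0,"dy":0.14,"dz":0,"rx":0,"ry":0,"rz":0,"fingers":255},
    {"dx":0,"dy":0.14,"dz":0,"rx":0,"ry":0,"rz":0,"fingers":255},
  ],
)

```text
time: 29.7
tool_pos: [0.5144, -0.306, 0.0398]
eef_rot: [0.639, -0.303, 0.303, -0.639]
contact_force: [-1.0, 0.4, 5.9]
finger_gap: 0.0077
```

Contact. Releasing and lifting.

>>> send_rows(
  rows=[
    {"dx":0,"dy":0,"dz":0,"rx":0,"ry":0,"rz":0,"fingers":235},
    {"dx":0,"dy":0,"dz":0,"rx":0,"ry":0,"rz":0,"fingers":210},
    {"dx":0,"dy":0,"dz":0,"rx":0,"ry":0,"rz":0,"fingers":180},
    {"dx":0,"dy":0,"dz":0,"rx":0,"ry":0,"rz":0,"fingers":170},
    {"dx":0,"dy":0,"dz":0,"rx":0,"ry":0,"rz":0,"fingers":170},
  ],
)

```text
time: 30.2
tool_pos: [0.5143, -0.3058, 0.0391]
eef_rot: [-0.639, 0.303, -0.303, 0.639]
contact_force: [0.0, 0.2, 0.3]
finger_gap: 0.0286
```

>>> send_rows(
  rows=[
    {"dx":0,"dy":-0.5,"dz":0,"rx":0,"ry":0,"rz":0,"fingers":170},
    {"dx":0,"dy":-3,"dz":0,"rx":0,"ry":0,"rz":0,"fingers":170},
    {"dx":0,"dy":-7,"dz":0,"rx":0,"ry":0,"rz":0,"fingers":160},
    {"dx":0,"dy":-10,"dz":0,"rx":0,"ry":0,"rz":0,"fingers":140},
    {"dx":0,"dy":-14,"dz":0,"rx":0,"ry":0,"rz":0,"fingers":140},
  ],
)

```text
time: 30.7
tool_pos: [0.5135, -0.3056, 0.1801]
eef_rot: [-0.639, 0.304, -0.302, 0.639]
contact_force: [0.2, -0.5, -0.9]
finger_gap: 0.0389
```

```bash
python3 -c "
from h import *
wshot();wshot('w14');goto(.6395,-.0715,.12,98.7)"
```

```text
t=30.80 p=[ 0.5179 -0.3066  0.185 ] jaw=39.3 q7=0.68 gap=0.0386 F=[ 0.7 -0.1  0.1]
  d cm [-10.57   6.51  24.27] r deg [  0.  -59.4   0.6] rows>= 6.9
```

>>> send_rows(
  rows=[
    {"dx":-1.6,"dy":0,"dz":3.6,"rx":0,"ry":-8.2,"rz":0,"fingers":140},
    {"dx":-3.2,"dy":0,"dz":7.2,"rx":0,"ry":-16.4,"rz":0,"fingers":140},
    {"dx":-4.8,"dy":0.5,"dz":10.8,"rx":0,"ry":-24.6,"rz":0,"fingers":140},
    {"dx":-6.4,"dy":1,"dz":14.4,"rx":0,"ry":-32.8,"rz":0,"fingers":140},
    {"dx":-8,"dy":2,"dz":18,"rx":0,"ry":-41,"rz":0,"fingers":140},
  ],
)

```text
time: 31.3
tool_pos: [0.6039, -0.1288, 0.1596]
eef_rot: [0.705, -0.058, 0.059, -0.705]
contact_force: [0.8, 0.5, 0.7]
finger_gap: 0.0385
```

```bash
python3 -c "
from h import *
goto(.6395,-.0715,.11,98.7)"
```

```text
t=31.30 p=[ 0.6039 -0.1288  0.1596] jaw=80.6 q7=0.97 gap=0.0385 F=[0.8 0.5 0.7]
  d cm [2.56 4.96 6.24] r deg [  0.  -18.1   0.1] rows>= 2.1
```

>>> send_rows(
  rows=[
    {"dx":0.6,"dy":1.2,"dz":1.5,"rx":0,"ry":-6,"rz":0,"fingers":140},
    {"dx":1.2,"dy":2.5,"dz":3,"rx":0,"ry":-12,"rz":0,"fingers":140},
    {"dx":1.9,"dy":4,"dz":4.8,"rx":0,"ry":-18,"rz":0,"fingers":140},
    {"dx":2.4,"dy":4.9,"dz":6,"rx":0,"ry":-18,"rz":0,"fingers":140},
    {"dx":2.4,"dy":4.9,"dz":6,"rx":0,"ry":-18,"rz":0,"fingers":140},
  ],
)

```text
time: 31.8
tool_pos: [0.6366, -0.0726, 0.1091]
eef_rot: [-0.705, -0.051, 0.052, 0.706]
contact_force: [-1.5, 0.2, -0.1]
finger_gap: 0.0386
```

```bash
python3 -c "
from h import *
wshot();wshot();goto(.6395,-.0715,.11,98.7);w=wshot('w15')
u=wproj(w,(.6395,-.0715,.004))[0].astype(int)
x,y=np.clip(u-[80,60],0,[480,360]);print(x,y)
cv2.imwrite('pics/w15c.png',cv2.resize(w['pixels'][y:y+120,x:x+160,::-1],(640,480),interpolation=cv2.INTER_CUBIC))"
```

```text
t=31.90 p=[ 0.6367 -0.0754  0.1104] jaw=98.2 q7=1.12 gap=0.0384 F=[-0.  -1.5 -0.1]
  d cm [0.34 0.04 0.35] r deg [ 0.  -0.5 -0. ] rows>= 0.1
241 183
```

View pics/w15c.png

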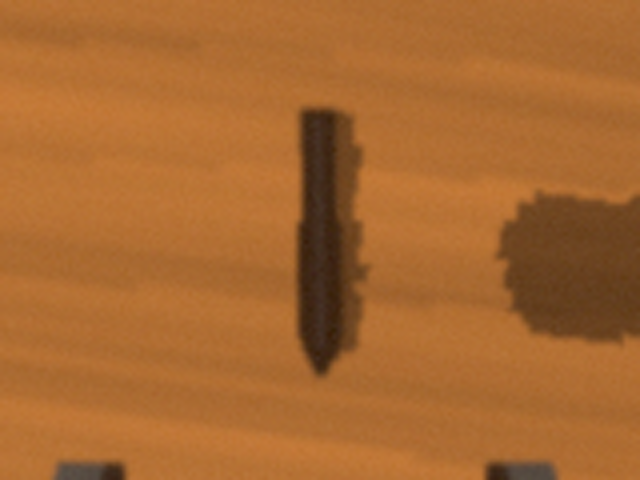

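```bash
python3 -c "
from h import *
w=dict(np.load('w15.npz'))
p=wplane(w,[(320.1,210.5),(321.25,276.75)],.0045);d=p[1]-p[0];L=np.linalg.norm(d);a=np.degrees(np.arctan2(d[1],d[0]));print(p.round(4),L,a)
o=p[0]+d/L*.030;print(o)
goto(o[0],o[1],.0055,a+90)"
```

```text
[[ 0.6156 -0.0761  0.0045]
 [ 0.6646 -0.0681  0.0045]] 0.04961911067164013 9.32710415603482
[ 0.64522165 -0.0712552   0.0045    ]
t=31.95 p=[ 0.6368 -0.076   0.1108] jaw=98.1 q7=1.12 gap=0.0389 F=[0.1 0.1 0.4]
  d cm [ 0.9  10.53  0.37] r deg [ 0.1 -1.2  0. ] rows>= 2.1
```

Length is 49.6 mm against the 48 expected: this is the feed. I'll grip it on its finned half.

>>> send_rows(
  rows=[
    {"dx":0.8,"dy":3,"dz":0.3,"rx":0,"ry":-1,"rz":0,"fingers":140},
    {"dx":0.8,"dy":6,"dz":0.3,"rx":0,"ry":-1,"rz":0,"fingers":140},
    {"dx":0.8,"dy":8.8,"dz":0.3,"rx":0,"ry":-1,"rz":0,"fingers":140},
    {"dx":0.8,"dy":10.2,"dz":0.3,"rx":0,"ry":-1,"rz":0,"fingers":140},
    {"dx":0.8,"dy":10.4,"dz":0.3,"rx":0,"ry":-1,"rz":0,"fingers":140},
  ],
)

```text
time: 32.45
tool_pos: [0.6433, -0.0721, 0.0052]
eef_rot: [0.705, 0.056, -0.057, -0.705]
contact_force: [0.4, -0.1, 0.3]
finger_gap: 0.0389
```

```bash
python3 -c "
from h import *
wshot();wshot();goto(.645,-.0713,.005,99)"
```

```text
t=32.55 p=[ 0.6449 -0.0712  0.0072] jaw=99.2 q7=1.05 gap=0.0388 F=[ 0.2  0.5 -0.2]
  d cm [ 0.    0.22 -0.01] r deg [0.  0.2 0.1] rows>= 0.0
```

>>> send_rows(
  rows=[
    {"dx":0,"dy":0.15,"dz":0,"rx":0,"ry":0,"rz":0,"fingers":255},
    {"dx":0,"dy":0.15,"dz":0,"rx":0,"ry":0,"rz":0,"fingers":255},
    {"dx":0,"dy":0.15,"dz":0,"rx":0,"ry":0,"rz":0,"fingers":255},
    {"dx":0,"dy":0.15,"dz":0,"rx":0,"ry":0,"rz":0,"fingers":255},
    {"dx":0,"dy":0.15,"dz":0,"rx":0,"ry":0,"rz":0,"fingers":255},
  ],
)

```text
time: 33.05
tool_pos: [0.6452, -0.0709, 0.0061]
eef_rot: [0.705, 0.058, -0.056, -0.705]
contact_force: [-0.9, -0.7, 6.4]
finger_gap: 0.0031
```

>>> send_rows(
  rows=[
    {"dx":0,"dy":0,"dz":0,"rx":0,"ry":0,"rz":0,"fingers":255},
    {"dx":0,"dy":-1,"dz":0,"rx":0,"ry":0,"rz":0,"fingers":255},
    {"dx":0,"dy":-4,"dz":0,"rx":0,"ry":0,"rz":0,"fingers":255},
    {"dx":0,"dy":-8,"dz":0,"rx":0,"ry":0,"rz":0,"fingers":255},
    {"dx":0,"dy":-13,"dz":0,"rx":0,"ry":0,"rz":0,"fingers":255},
  ],
)

```text
time: 33.55
tool_pos: [0.643, -0.0709, 0.135]
eef_rot: [-0.705, -0.056, 0.058, 0.705]
contact_force: [0.6, -0.8, 0.0]
finger_gap: 0.0026
```

```bash
python3 -c "
from h import *
gobox(.04,0.009,.15)"
```

```text
t=33.55 p=[ 0.643  -0.0709  0.135 ] jaw=99.3 q7=1.16 gap=0.0026 F=[ 0.6 -0.8  0. ]
  d cm [-10.    -1.48 -16.4 ] r deg [ 0.1 60.2 -0.2] rows>= 7.0
```

>>> send_rows(
  rows=[
    {"dx":-1.7,"dy":-0.3,"dz":-2.8,"rx":0,"ry":8.2,"rz":0,"fingers":255},
    {"dx":-3.4,"dy":-0.6,"dz":-5.6,"rx":0,"ry":16.4,"rz":0,"fingers":255},
    {"dx":-5.1,"dy":-0.9,"dz":-8.4,"rx":0,"ry":24.6,"rz":0,"fingers":255},
    {"dx":-6.8,"dy":-1.2,"dz":-11.2,"rx":0,"ry":32.8,"rz":0,"fingers":255},
    {"dx":-8,"dy":-1.5,"dz":-13,"rx":0,"ry":41,"rz":0,"fingers":255},
  ],
)

```text
time: 34.05
tool_pos: [0.585, -0.2151, 0.1503]
eef_rot: [0.68, -0.196, 0.196, -0.679]
contact_force: [-0.4, -0.4, -1.0]
finger_gap: 0.0029
```

```bash
python3 -c "
from h import *
gobox(.04,-.009,.12)"
```

```text
t=34.05 p=[ 0.585  -0.2151  0.1503] jaw=57.8 q7=0.76 gap=0.0029 F=[-0.4 -0.4 -1. ]
  d cm [ 2.32  3.03 -4.19] r deg [ 0.1 18.6  0. ] rows>= 2.2
```

>>> send_rows(
  rows=[
    {"dx":0.6,"dy":0.5,"dz":-1.2,"rx":0,"ry":6,"rz":0,"fingers":255},
    {"dx":1.2,"dy":1,"dz":-2.4,"rx":0,"ry":12,"rz":0,"fingers":255},
    {"dx":1.8,"dy":2,"dz":-3.6,"rx":0,"ry":18.5,"rz":0,"fingers":255},
    {"dx":2.3,"dy":3,"dz":-4.2,"rx":0,"ry":18.5,"rz":0,"fingers":255},
    {"dx":2.3,"dy":3,"dz":-4.2,"rx":0,"ry":18.5,"rz":0,"fingers":255},
  ],
)

```text
time: 34.55
tool_pos: [0.5827, -0.261, 0.1185]
eef_rot: [0.641, -0.301, 0.299, -0.64]
contact_force: [0.2, -0.8, -0.1]
finger_gap: 0.003
```

```bash
python3 -c "
from h import *
wshot();wshot();gobox(.04,-.009,.0395);wshot('w16')"
```

```text
t=34.65 p=[ 0.5839 -0.2589  0.1198] jaw=39.9 q7=0.56 gap=0.0027 F=[ 0.5  0.2 -0.3]
  d cm [ 0.21  8.03 -0.4 ] r deg [-0.   0.8 -0.1] rows>= 1.6
```

View pics/w16.png

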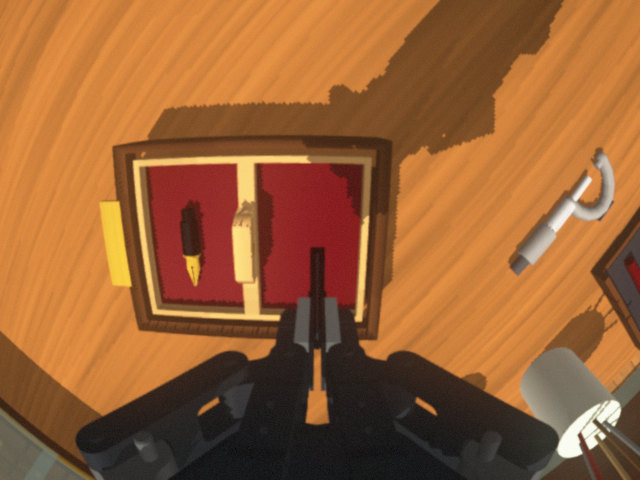

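The section lies centred at (191,245), and the feed is held in line over the other half. Lowering.

>>> send_rows(
  rows=[
    {"dx":0.1,"dy":2.5,"dz":-0.2,"rx":0,"ry":0.5,"rz":0,"fingers":255},
    {"dx":0.1,"dy":5,"dz":-0.3,"rx":0,"ry":0.5,"rz":0,"fingers":255},
    {"dx":0.1,"dy":6.6,"dz":-0.3,"rx":0,"ry":0.5,"rz":0,"fingers":255},
    {"dx":0.1,"dy":7.5,"dz":-0.3,"rx":0,"ry":0.5,"rz":0,"fingers":255},
    {"dx":0.1,"dy":7.7,"dz":-0.3,"rx":0,"ry":0.5,"rz":0,"fingers":255},
  ],
)

```text
time: 35.2
tool_pos: [0.5821, -0.2618, 0.0422]
eef_rot: [-0.639, 0.303, -0.302, 0.639]
contact_force: [0.4, 0.1, 0.1]
finger_gap: 0.0026
```

>>> send_rows(
  rows=[
    {"dx":0,"dy":0.05,"dz":0,"rx":0,"ry":0,"rz":0,"fingers":255},
    {"dx":0,"dy":0.1,"dz":0,"rx":0,"ry":0,"rz":0,"fingers":255},
    {"dx":0,"dy":0.15,"dz":0,"rx":0,"ry":0,"rz":0,"fingers":255},
    {"dx":0,"dy":0.2,"dz":0,"rx":0,"ry":0,"rz":0,"fingers":255},
    {"dx":0,"dy":0.2,"dz":0,"rx":0,"ry":0,"rz":0,"fingers":255},
  ],
)

```text
time: 35.7
tool_pos: [0.5823, -0.2627, 0.0411]
eef_rot: [0.639, -0.303, 0.303, -0.639]
contact_force: [0.1, -0.5, -0.9]
finger_gap: 0.0027
```

```bash
python3 -c "
from h import *
gobox(.04,-.009,.0391)"
```

```text
t=35.70 p=[ 0.5823 -0.2627  0.0411] jaw=39.3 q7=0.49 gap=0.0027 F=[ 0.1 -0.5 -0.9]
  d cm [ 0.01  0.2  -0.02] r deg [-0.   0.1  0. ] rows>= 0.0
```

>>> send_rows(
  rows=[
    {"dx":0,"dy":0.06,"dz":0,"rx":0,"ry":0,"rz":0,"fingers":255},
    {"dx":0,"dy":0.12,"dz":0,"rx":0,"ry":0,"rz":0,"fingers":255},
    {"dx":0,"dy":0.17,"dz":0,"rx":0,"ry":0,"rz":0,"fingers":255},
    {"dx":0,"dy":0.2,"dz":0,"rx":0,"ry":0,"rz":0,"fingers":255},
    {"dx":0,"dy":0.2,"dz":0,"rx":0,"ry":0,"rz":0,"fingers":255},
  ],
)

```text
time: 36.2
tool_pos: [0.5822, -0.2626, 0.0392]
eef_rot: [0.639, -0.303, 0.303, -0.639]
contact_force: [-2.1, 0.9, 3.3]
finger_gap: 0.0029
```

Contact at the expected 0.0392. Releasing and retreating.

>>> send_rows(
  rows=[
    {"dx":0,"dy":0,"dz":0,"rx":0,"ry":0,"rz":0,"fingers":240},
    {"dx":0,"dy":0,"dz":0,"rx":0,"ry":0,"rz":0,"fingers":215},
    {"dx":0,"dy":0,"dz":0,"rx":0,"ry":0,"rz":0,"fingers":185},
    {"dx":0,"dy":0,"dz":0,"rx":0,"ry":0,"rz":0,"fingers":175},
    {"dx":0,"dy":0,"dz":0,"rx":0,"ry":0,"rz":0,"fingers":175},
  ],
)

```text
time: 36.7
tool_pos: [0.5821, -0.2625, 0.0386]
eef_rot: [-0.639, 0.303, -0.303, 0.639]
contact_force: [0.3, -0.1, 0.0]
finger_gap: 0.0267
```

>>> send_rows(
  rows=[
    {"dx":0,"dy":-0.5,"dz":0,"rx":0,"ry":0,"rz":0,"fingers":175},
    {"dx":0,"dy":-3,"dz":0,"rx":0,"ry":0,"rz":0,"fingers":175},
    {"dx":0,"dy":-7,"dz":0,"rx":0,"ry":0,"rz":0,"fingers":175},
    {"dx":0,"dy":-11,"dz":0,"rx":0,"ry":0,"rz":0,"fingers":175},
    {"dx":0,"dy":-15,"dz":0,"rx":0,"ry":0,"rz":0,"fingers":175},
  ],
)

```text
time: 37.2
tool_pos: [0.582, -0.2623, 0.1906]
eef_rot: [-0.639, 0.303, -0.303, 0.639]
contact_force: [1.0, -0.5, -0.0]
finger_gap: 0.0266
```

>>> send_rows(
  rows=[
    {"dx":0,"dy":0,"dz":0,"rx":0,"ry":0,"rz":0,"fingers":175},
    {"dx":0,"dy":0,"dz":0,"rx":0,"ry":0,"rz":0,"fingers":175},
    {"dx":0,"dy":0,"dz":0,"rx":0,"ry":0,"rz":0,"fingers":175},
    {"dx":0,"dy":0,"dz":0,"rx":0,"ry":0,"rz":0,"fingers":175},
    {"dx":0,"dy":0,"dz":0,"rx":0,"ry":0,"rz":0,"fingers":175},
  ],
)

```text
time: 37.7
tool_pos: [0.5815, -0.2623, 0.1876]
eef_rot: [-0.639, 0.304, -0.302, 0.639]
contact_force: [-0.6, -0.6, 0.2]
finger_gap: 0.0268
```

```bash
python3 -c "
from h import *
s,p,R=pose();print(s['time'],p.round(4),s['finger_gap'],s['contact_force'])
wshot('w17')"
```

```text
37.7 [ 0.5815 -0.2623  0.1876] 0.02679374246242278 [-0.63885553 -0.55485125  0.18398183]
```

I've used up the picture limit, so I'll check numerically.

Run:
```python
from parts import *
w=dict(np.load("w17.npz"));C,S=np.cos(BOX[2]),np.sin(BOX[2])
def inb(p):
    d=np.atleast_2d(p)[:,:2]-BOX[:2];return np.c_[C*d[:,0]+S*d[:,1],-S*d[:,0]+C*d[:,1]]
def outb(x,y,z):return (BOX[0]+C*x-S*y,BOX[1]+S*x+C*y,z)
img=w["pixels"];h=cv2.cvtColor(img,cv2.COLOR_RGB2HSV).astype(int)
red=((h[...,0]<6)|(h[...,0]>170))&(h[...,1]>150)
for n,x in(("section",-.04),("feed",.04)):
    # rectify the half's floor at 0.5 mm/px
    xs,ys=np.meshgrid(np.arange(-.028,.028,.0005)+x,np.arange(-.044,.044,.0005))
    u=wproj(w,np.c_[BOX[0]+C*xs.ravel()-S*ys.ravel(),BOX[1]+S*xs.ravel()+C*ys.ravel(),np.full(xs.size,.037)])
    p=cv2.remap(img,u[:,0].reshape(xs.shape).astype(np.float32),u[:,1].reshape(xs.shape).astype(np.float32),cv2.INTER_LINEAR)
    hs=cv2.cvtColor(p,cv2.COLOR_RGB2HSV).astype(int);r=p.astype(int)
    m=((r[...,0]<55)|((hs[...,0]>15)&(hs[...,0]<35)&(hs[...,2]>110))).astype(np.uint8)
    k,l,st,_=cv2.connectedComponentsWithStats(m)
    for i in np.argsort(-st[1:,4])[:2]+1:
        q=np.argwhere(l==i).astype(np.float32);(cy,cx),(a,b),ang=cv2.minAreaRect(q)
        v=np.linalg.svd(q-q.mean(0),full_matrices=0)[2][0]
        print(n,"centre mm",((cx*.5-28)+x*1000).round(1),(cy*.5-44).round(1),"size",round(max(a,b)/2,1),round(min(a,b)/2,1),"tilt",np.degrees(np.arctan2(v[1],v[0])).round(1),"R range",np.percentile(r[...,0],[1,50]))
m=red.astype(np.uint8);k,l,st,_=cv2.connectedComponentsWithStats(m)
for i in np.argsort(-st[1:,4])[:3]+1:
    yy,xx=np.nonzero(l==i);b=inb(wplane(w,np.c_[xx,yy],.033))*1000;print("red area",st[i,4],b.min(0).round(0),b.max(0).round(0))
```

```text
Traceback (most recent call last):
AttributeError: 'float' object has no attribute 'round'
```

Run:
```python
from parts import *
w=dict(np.load("w17.npz"));C,S=np.cos(BOX[2]),np.sin(BOX[2]);img=w["pixels"]
for n,x in(("section",-.04),("feed",.04)):
    xs,ys=np.meshgrid(np.arange(-.028,.028,.0005)+x,np.arange(-.044,.044,.0005))
    u=wproj(w,np.c_[BOX[0]+C*xs.ravel()-S*ys.ravel(),BOX[1]+S*xs.ravel()+C*ys.ravel(),np.full(xs.size,.037)]).reshape(*xs.shape,2).astype(np.float32)
    r=cv2.remap(img,u,None,cv2.INTER_LINEAR);hs=cv2.cvtColor(r,cv2.COLOR_RGB2HSV).astype(int)
    print(n,"R pct",np.percentile(r[...,0],[1,5,50]))
    m=((r[...,0]<60)|((hs[...,0]>15)&(hs[...,0]<35)&(hs[...,2]>110))).astype(np.uint8)
    k,l,st,_=cv2.connectedComponentsWithStats(m)
    for i in np.argsort(-st[1:,4])[:2]+1:
        q=np.argwhere(l==i).astype(np.float32);(cy,cx),(a,b),_=cv2.minAreaRect(q)
        v=np.linalg.svd(q-q.mean(0),full_matrices=0)[2][0]
        print("  centre mm %.1f %.1f size %.1f %.1f tilt %.1f"%(cx*.5-28+x*1000,cy*.5-44,max(a,b)/2,min(a,b)/2,np.degrees(np.arctan2(v[1],v[0]))))
# tray/box: pale and red boundaries along centre lines at rim height z=.045
row=np.arange(-.09,.0901,.0005)
for nm,P in(("x-profile",[(t,.03) for t in row]),("y-profile",[(-.055,t) for t in row])):
    P=np.array(P);u=wproj(w,np.c_[BOX[0]+C*P[:,0]-S*P[:,1],BOX[1]+S*P[:,0]+C*P[:,1],np.full(len(P),.044)]).astype(np.float32)[:,None]
    c=cv2.remap(img,u,None,cv2.INTER_LINEAR)[:,0].astype(int);pale=(c[:,1]>110)&(c[:,0]>150)&(c[:,2]>60)
    e=np.flatnonzero(np.diff(pale.astype(int)));print(nm,(row[e]*1000).tolist())
```

```text
section R pct [ 53.  58. 132.]
  centre mm -39.8 5.8 size 30.5 10.5 tilt -0.1
  centre mm -40.0 -21.8 size 22.5 10.0 tilt -0.7
feed R pct [ 53.  62. 125.]
  centre mm 40.8 -2.5 size 47.0 6.5 tilt -0.1
x-profile [-74.99999999999999, -69.49999999999997, -4.999999999999921, 6.000000000000089, 70.50000000000014, 75.50000000000016]
y-profile [-55.499999999999964, -50.499999999999964, 50.50000000000013, 55.000000000000135]
```

```bash
python3 -c "
from station import bot
print(bot.close_job(), bot.observe()['time'])"
```

```text
the job is handed in; nothing more can be done
the job is handed in; nothing more can be done
```

I packed the pen and handed the job in at about 37.8 s of the 112 s allowed. The order was barrel, cap, tray, section, feed, and each was lowered to rest before I opened the fingers. The hand-in gave no verdict.

My checks, all in the box frame and measured from wrist-camera pictures:

| Part | Position x, y (mm) | Alignment | When checked |
|---|---|---|---|
| Barrel | -39.7, -0.9 | within 0.5° lengthwise | before the tray went in |
| Cap | 39.8, 0.2 | within 0.5° lengthwise | before the tray went in |
| Tray | centred within 1 mm | square by eye; first contact at the expected seated height | at the end (contact at seating) |
| Section | grip and thread centred at -39.8, 5.8 | under 1° | at the end |
| Feed | 40.8, -2.5 (measured length 47 mm) | under 1° | at the end |

- **Last look was numerical:** the picture viewer reached its limit, so I checked the final state from pixel measurements rather than by eye.
- **Not rechecked:** I did not measure the ink bottle, pen rest or micrometer again at the end. The arm passed well above them, and no unexpected contact force showed.
- **Gripper reading:** the finger opening read about 2–5 mm less than each part's stated width. The pictures showed every part gripped properly.

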